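Make a brazing nest ready for its gas purge

TASK

Get the brazing nest ready to be purged: lay every copper blank on the bench fully home in a pocket of its own outline in the nest plate, and turn both coupling nuts on the gas block clockwise with the fingers to their first stop (hand-tight), then with the large open-ended wrench a further third of a right angle or so until they stop for good. Lay the wrench back down flat in the middle of its rubber mat, and only when all of that is done swing the ball valve's handle a quarter turn to its open stop. Leave the other things on the bench where they are.

Things in the scene. Friction and masses are not known exactly. Their poses are not given: they have to be found in the camera images.
- nut_a: Captive steel hex nut, 50 mm across flats, 28 mm high, at the end away from the valve (nuts 140 mm apart) on the gas block, a 20 mm copper stub rising 16 mm from its middle. Origin on its axis at its underside, 38 mm above the bench; x normal to a pair of flats, z up. It turns but does not sink. A shoulder 66 mm across lies 2 mm below it.
- nut_b: Captive steel hex nut, 50 mm across flats, 28 mm high, in the middle, 150 mm from the valve stem, on the gas block, a 20 mm copper stub rising 16 mm from its middle. Origin on its axis at its underside, 38 mm above the bench; x normal to a pair of flats, z up. It turns but does not sink. A shoulder 66 mm across lies 2 mm below it.
- run_a (a joint): How far nut_a has been run down by hand, rad: grows clockwise seen from above to the hand-tight stop at 1.57; starts somewhere below 0.5; turns easily (0.1 N m).
- run_b (a joint): The same for nut_b.
- tight_a (a joint): How far nut_a has been pulled up beyond hand-tight, rad: starts at 0, grows clockwise from above to the final stop at 0.6. Stiff (0.9 N m): a job for the wrench. The nut's whole turn is run_a + tight_a.
- tight_b (a joint): The same for nut_b.
- valve (a joint): Ball valve handle, rad: 0 shut, handle across the pipe pointing to the robot's side; grows clockwise seen from above to 1.57, open, handle in line with the pipe (away from the nuts). Stays where it is left.
- lever_grip (a point): Point on the valve handle 80 mm from its stem axis, 66 mm above the bench, at the middle of the black grip: an upright bar 11 mm wide, 24 mm high (54 to 78 mm above the bench), reaching from 39 to 105 mm from the stem axis. x points from the handle's end to the stem.
- nest_hole0 (a point): Middle of the mouth of a round pocket, 66 mm across, near one corner of the nest plate (a fixed steel plate 170 x 170 x 16 mm with four pockets 6 mm deep, 82 mm apart in a square), on the upper face, 16 mm above the bench. x and y along the plate's sides, z up.
- nest_hole1 (a point): The other round pocket, diagonally across. Same axes.
- nest_hole2 (a point): Middle of the mouth of a square pocket, 62 x 62 mm, sides along its x and y.
- nest_hole3 (a point): The other square pocket, diagonally across. Same axes.
- disc_1: Round copper blank, 60 mm across, 16 mm thick, lying flat. Origin at its very centre (8 mm above what it lies on), z normal to its faces. May be absent.
- disc_2: Another, the same as disc_1. May be absent.
- square_1: Square copper blank, 56 x 56 x 16 mm, lying flat, sides along its x and y. Origin at its very centre (8 mm above what it lies on), z normal to its faces. May be absent.
- square_2: Another, the same as square_1. May be absent.
- mat: Fixed black rubber mat, 240 x 130 x 4 mm, where the wrench lies. Origin under its centre, x along its length.
- wrench: Large flat steel open-ended wrench, 200 mm long. Origin halfway along, level with its flat underside; x points to the open jaw, z up. Jaw centre (goes on the nut's axis) at x = 81 mm; jaw 54.4 mm wide, 84 mm over the prongs, which end at x = 101; throat at x = 45; head 14 mm high. Handle x = 23 to -101, 24 wide, 20 high; grip at x = -25. Fits a nut when the nut's flats are along the wrench's x.
- flux_jar: Bystander: jar with a steel lid, 56 mm across, 75 mm high.
- spray_can: Bystander: grey can, 54 mm across, 150 mm high.
- flux_brush: Bystander: brush, 160 mm long.
- small_wrench: Bystander: small wrench, 150 mm long, not for these nuts.
- elbow: Bystander: copper elbow, legs 60 and 70 mm, tube 28 mm thick.
- tube_stub: Bystander: copper tube lying, 22 mm thick, 120 mm long.
Things that resemble listed ones, but are neither listed nor needed, are in the scene too. Leave any blue look-alike of the disc_1 alone.

How it is judged:
On the way, in this order (a step that is already met when the one before it is completed fails the run):
1. both nuts run down to their hand-tight stop (value of joint each of run_a, run_b above 1.45 rad), for 0.2 s.
2. both nuts pulled up to their final stop (all of step 1 and value of joint each of tight_a, tight_b above 0.5 rad), for 0.2 s.
3. every blank home in a pocket of its outline and the wrench back on its mat (((horizontal distance between disc_1 and nest_hole0 below 0.005 m and z of disc_1 in the frame of nest_hole0 below 0.0045 m) or (horizontal distance between disc_1 and nest_hole1 below 0.005 m and z of disc_1 in the frame of nest_hole1 below 0.0045 m)) and ((horizontal distance between disc_2 and nest_hole0 below 0.005 m and z of disc_2 in the frame of nest_hole0 below 0.0045 m) or (horizontal distance between disc_2 and nest_hole1 below 0.005 m and z of disc_2 in the frame of nest_hole1 below 0.0045 m)) and ((horizontal distance between square_1 and nest_hole2 below 0.005 m and z of square_1 in the frame of nest_hole2 below 0.0045 m) or (horizontal distance between square_1 and nest_hole3 below 0.005 m and z of square_1 in the frame of nest_hole3 below 0.0045 m)) and ((horizontal distance between square_2 and nest_hole2 below 0.005 m and z of square_2 in the frame of nest_hole2 below 0.0045 m) or (horizontal distance between square_2 and nest_hole3 below 0.005 m and z of square_2 in the frame of nest_hole3 below 0.0045 m)) and horizontal distance between wrench and mat below 0.06 m and height (world z) of wrench below 0.012 m and angle between wrench's own z axis and vertical below 0.12 rad), for 0.2 s.
4. the valve handle swung to its open stop (value of joint valve above 1.4 rad), for 0.2 s.
At the end, for the whole second after the job is handed in: Nuts hand-tight (over 1.45 rad) and pulled up (over 0.5 rad); valve open (over 1.4 rad); each blank within 5 mm of the centre of a pocket of its outline, its own centre under 4.5 mm above the plate (home is 2 mm); wrench flat and still, its middle within 60 mm of the mat's centre (all of step 2 and all of step 3 and value of joint valve above 1.4 rad and linear speed of wrench below 0.02 m/s); the robot touches nothing.
It fails at once if the wrench worked a nut that was not yet hand-tight ((contact force between wrench and nut_a above 8 N and value of joint run_a below 1.2 rad) or (contact force between wrench and nut_b above 8 N and value of joint run_b below 1.2 rad)).
It fails at once if a nut pulled up beyond hand-tight with the fingers instead of the wrench ((contact force between the fingers and nut_a above 2 N and value of joint tight_a between 0.35 and 0.5 rad) or (contact force between the fingers and nut_b above 2 N and value of joint tight_b between 0.35 and 0.5 rad)).
It fails at once if a bystander was moved more than 60 mm (distance of any of flux_jar, spray_can, flux_brush, small_wrench, elbow, tube_stub from where it was at the start of the episode above 0.06 m).
Of disc_1, disc_2, square_1, square_2 only 2 to 4 are there at a start; the rules pass over those that are not, and their reading is None.
At some moment in a run one of disc_1, disc_2, square_1, square_2, wrench may be knocked a few centimetres aside while the robot is not near it.
Once in a run the grip may slacken for a moment while it holds something.
It also fails if it takes over 210 s, if anything falls off the work surface, if the arm or the gripper's body presses on something with over 40 N, if the wrist force passes 120 N, or if a joint passes its speed limit or range.

ROBOT

A 6-joint arm with a two-finger parallel gripper is mounted at the origin on the work surface. World frame = base frame: x ahead of the robot, y to its left, z up, the work surface at z = 0. Lengths are in m, angles in rad, forces in N, time in s.
With the tool pointing down it reaches from about 0.3 to 1 m from the base axis. Payload 5.1 kg.
Tool frame: the origin (TCP) lies between the finger pads; the fingertips stand 8 mm ahead of it and the grasp point (between the pads) lies 11 mm behind it; z points along the fingers, y is the line along which they close (so a half turn about z gives the same grasp; the last joint's range is limited). The gripper opens to 95 mm and grips with 3 to 60 N. Pads are 20 mm wide; open, the fingers measure 119 mm over their backs; the gripper's body (75 mm by 180 mm) begins 59 mm behind the grasp point.
Start: joints at [1.172, 0.124, 1.65, -0, 1.367, -0.083], TCP at [0.202, 0.618, 0.223] pointing down, gripper open.
Joint ranges: [-2.61, 2.61], [-1.02, 2.33], [0.03, 2.71], [-1.35, 4.49], [0.32, 2.68], [-2.91, 2.91]. Speed limits (rad/s): [2.57, 2.57, 3.14, 3.14, 3.14, 3.14].

INTERFACE

Orientations are given as [roll, pitch, yaw] about the fixed x, y, z axes, in that order (R = Rz(yaw) Ry(pitch) Rx(roll)).
In Python, from bench import robot gives the robot as it stands.
- The arm moves only by the tool play_rows, never from a script. Its argument "plan" is a list of rows, each a list of 3 entries, a list of its own where there are three numbers: the shift along the tool's x, y, z in m, then the turn about the tool's z in degrees, then the opening, from -1 (shut) to 1 (fully open). In form: [[[tx, ty, tz], turn, grip], ...]. A call has 1 to 12 rows; each row shifts and turns the commanded pose from where the row before left it, along the tool's axes as they then stand; what a row does not reach is not made up. A row lasts 1/8 s, in which the tool goes at most 62.5 mm and 10.7 degrees, less where a joint would pass 70% of its speed; a pose out of reach is approached as far as the arm can. A call is refused whole if a number of a shift passes 0.0625 or a number of a turn 10.7, either way. A call with a gripper value outside its range is refused whole. The fingers move at their own pace and stop on an object; the grip force is fixed at half the most. Time passes only in rows, so rows that do not move let the fingers close. It gives the time, the measured TCP pose, the force, the opening and the grip force at its end, in the units of the state.
- robot.get_obs(): the state, without advancing time (a new reading comes with each control period).
- robot.camera(name): name is "scene" or "top" or "wrist"; returns a dict with "img" (480x640x3 uint8, red, green, blue), "fx", "fy", "cx", "cy" (pixels), "R" (3x3) and "t" (3): a world point X has camera coordinates R X + t; the wrist camera has in their place "mount" (4x4, takes a point from camera to tool coordinates, whose origin is the TCP and whose axes are the flange's). Camera axes: x right, y down, z forward; pixel columns grow to the right and rows downward; lengths in m; the calibration is good to about 2 mm. The wrist camera is an equidistant fisheye: a pixel r from the principal point sees the ray r / f radians off the axis. A picture is of the moment at which its call begins: read the wrist's pose just before it. There is no depth.
- robot.job_done(): hands the job in; it is judged then, once.
Trained networks look in a picture, given as the dict that the camera call returned (one of the last four; its "shot" number tells which), for a name from the list of things; names that differ only in an ending like _2 or _b are one class to them, and where a whole thing is asked for, a point or a joint stands for the part that bears it (a point fixed in the world has none). Each returns a list of dicts, best first, with "p" (0 to 1); they miss things now and then, are a little off and sometimes report something else, mostly with a low value. They report only what shows in the picture. A call takes as long as a camera call. They do not tell look-alikes from the thing itself.
- robot.look_for(picture, target): "centre" ([x, y, z] in m, in the coordinates of the camera as it stood for that picture, good to about 4 mm: the middle of the surface that is visible of it).
- robot.cut_out(picture, target): "region" (480x640 bool, what is visible of it).
The state is a dict: "time_s": time; "joint_positions": joint angles; "joint_velocities": joint speeds; "joint_torque": joint torques, N m; "ee_pos": TCP position; "ee_rot": TCP orientation; "force": force on the tool from outside, world axes, zero at the start; "ft_torque": the same for the moment, N m; "opening": finger opening in m; "finger_force": force on a finger pad.
Only numpy, scipy, OpenCV 4.12 (cv2) and the standard library are available. Lean on these libraries where they do the work, as an engineer would, in place of code of your own. Each camera call takes 0.05 s, during which the arm holds its last target. There are 200 camera calls.

## Working session

There is one attempt and no reset: what is moved stays moved. The work goes in short steps, Python scripts to look and compute and a tool call to move; the robot and the scene stay as the last step left them, time stands still between calls to the robot, and variables do not carry over. Pictures are saved under pics/ and viewed, at most 14 in all, crops included, and the job is handed in when it is done.

Besides the shell and the picture viewer there is one more tool, called after "Call:" as name(argument=value, ...) on one line, values as JSON. play_rows: Moves the arm, as the interface text tells. Its arguments: {"type":"object","properties":{"plan":{"type":"array","items":{"type":"array"}}},"required":["plan"]}

```bash
mkdir -p pics; cat > h.py <<'E'
import numpy as np, cv2
from bench import robot
def save(c,n): cv2.imwrite('pics/'+n,cv2.cvtColor(c['img'],cv2.COLOR_RGB2BGR))
def w(c,p): return np.array(c['R']).T@(np.array(p)-np.array(c['t']))
def pix(c,u,v,z):
    R=np.array(c['R']);o=-R.T@np.array(c['t']);d=R.T@np.array([(u-c['cx'])/c['fx'],(v-c['cy'])/c['fy'],1]);return o+d*(z-o[2])/d[2]
E
python3 - <<'E'
from h import *
o=robot.get_obs();print({k:np.round(v,3) for k,v in o.items()})
for n in('top','scene'):
    c=robot.camera(n);save(c,n+'1.png')
    print(n,c['shot'],np.round(-np.array(c['R']).T@c['t'],3),c['fx'])
    for t in['nut_a','wrench','mat','disc_1','square_1','lever_grip','nest_hole0','nest_hole2','flux_jar','spray_can','flux_brush','small_wrench','elbow','tube_stub']:
        try:
            print(t,[(round(d['p'],2),np.round(w(c,d['centre']),3).tolist()) for d in robot.look_for(c,t)[:5]])
        except Exception as e: print(t,e)
E
```

```text
{'time_s': np.float64(0.0), 'joint_positions': array([ 1.172,  0.124,  1.652, -0.   ,  1.367, -0.083]), 'joint_velocities': array([-0.   , -0.002,  0.001, -0.001, -0.   ,  0.   ]), 'joint_torque': array([ 2.0000e-03, -4.1759e+01, -3.5994e+01,  7.8000e-02,  4.9000e-02,
       -0.0000e+00]), 'ee_pos': array([0.202, 0.617, 0.221]), 'ee_rot': array([-3.14 , -0.   ,  2.826]), 'force': array([-0.714,  0.567,  0.112]), 'ft_torque': array([ 0.02 , -0.059,  0.016]), 'finger_force': np.float64(0.0), 'opening': np.float64(0.095)}
top 1 [ 0.46  -0.028  1.155] 463.6444713737701
nut_a [(0.86, [0.605, -0.091, 0.073]), (0.58, [0.588, -0.224, 0.071])]
wrench [(0.62, [0.43, -0.381, 0.018])]
mat [(0.91, [0.409, -0.357, 0.006])]
disc_1 [(0.95, [0.327, -0.089, 0.021]), (0.89, [0.663, 0.23, 0.017]), (0.79, [0.423, -0.148, 0.012])]
square_1 [(0.75, [0.422, 0.086, 0.018]), (0.65, [0.454, -0.038, 0.013]), (0.5, [0.492, 0.291, 0.011])]
lever_grip [(0.63, [0.578, 0.063, 0.07])]
nest_hole0 [(0.96, [0.487, 0.286, 0.016]), (0.71, [0.407, -0.356, 0.006]), (0.47, [0.613, 0.431, 0.02])]
nest_hole2 [(0.96, [0.487, 0.
[... 935 characters left out ...]
0.573, 0.061, 0.068])]
nest_hole0 [(0.72, [0.497, 0.28, 0.012]), (0.33, [0.436, -0.394, 0.019]), (0.17, [0.599, -0.238, 0.061])]
nest_hole2 [(0.72, [0.497, 0.28, 0.012]), (0.33, [0.436, -0.394, 0.019]), (0.17, [0.599, -0.238, 0.061])]
flux_jar [(0.71, [0.752, 0.08, 0.052]), (0.3, [0.6, -0.236, 0.067])]
spray_can [(0.6, [0.661, -0.441, 0.112]), (0.53, [0.598, -0.236, 0.063])]
flux_brush [(0.81, [0.619, 0.423, 0.019]), (0.2, [0.573, 0.059, 0.071])]
small_wrench [(0.7, [0.499, 0.275, 0.011]), (0.59, [0.734, -0.053, 0.006])]
elbow [(0.68, [0.416, -0.367, 0.004]), (0.67, [0.698, 0.383, 0.022]), (0.17, [0.462, -0.047, 0.018])]
tube_stub [(0.75, [0.622, 0.422, 0.017]), (0.56, [0.756, -0.23, 0.02])]
```

View pics/top1.png

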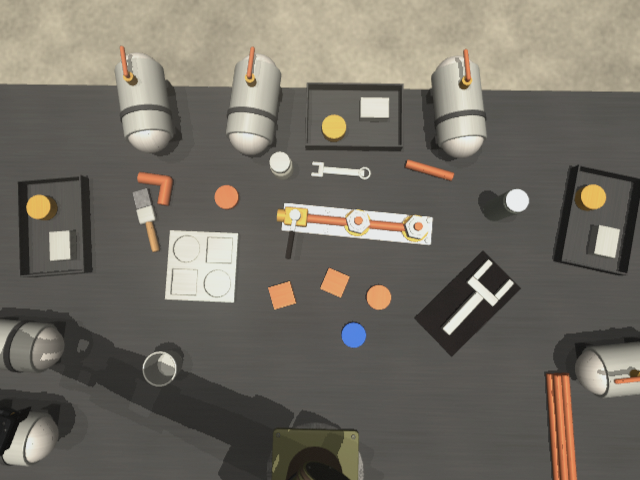

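View pics/scene1.png

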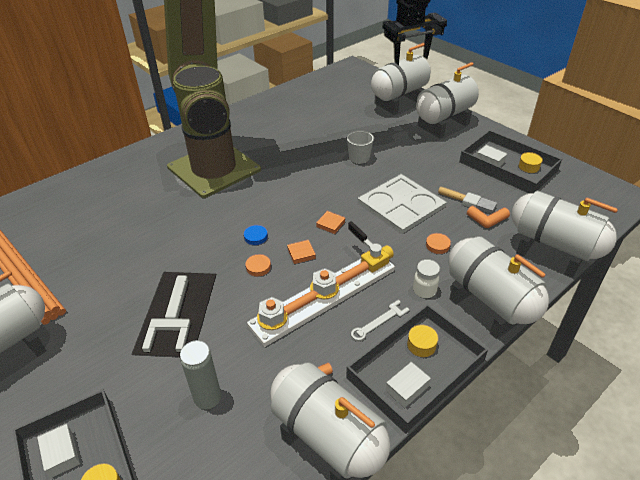

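The top view shows the nest at (202,267) with round pockets at (187,248) and (217,283) and square pockets at (219,250) and (184,281). Blank candidates are round (226,197) and (379,297), square (282,295) and (335,283), plus the blue look-alike at (353,335). The nuts are at (358,222) and (418,229), the valve handle at (291,240) and the wrench at (475,297). I'll check the colours and pin down the poses with one enlarged crop.

```bash
cat >> h.py <<'E'
def blobs(c,lo,hi,z,amin=150):
    hsv=cv2.cvtColor(c['img'],cv2.COLOR_RGB2HSV);m=cv2.inRange(hsv,lo,hi)
    out=[]
    for k in cv2.findContours(m,cv2.RETR_EXTERNAL,cv2.CHAIN_APPROX_NONE)[0]:
        if cv2.contourArea(k)<amin: continue
        W=np.array([pix(c,p[0][0],p[0][1],z)[:2] for p in k],np.float32)
        M=cv2.moments(k);ctr=pix(c,M['m10']/M['m00'],M['m01']/M['m00'],z)[:2]
        r=cv2.minAreaRect(W*1000)
        out.append((np.round(ctr,4).tolist(),(int(M['m10']/M['m00']),int(M['m01']/M['m00'])),np.round(r[1]),round(r[2],1)))
    return out
E
python3 - <<'E'
from h import *
c=robot.camera('top')
for b in blobs(c,(3,100,120),(20,255,255),0.016): print(b, c['img'][b[1][1],b[1][0]])
a=cv2.cvtColor(c['img'],cv2.COLOR_RGB2BGR)
A=cv2.resize(a[180:315,160:260],None,fx=4,fy=4,interpolation=cv2.INTER_CUBIC)
B=cv2.resize(a[195:330,262:362+90][:, :],None,fx=4,fy=4,interpolation=cv2.INTER_CUBIC)
B=B[:, :]
img=np.zeros((540,800,3),np.uint8)
s=cv2.resize(a[180:315,160:440],(800,386),interpolation=cv2.INTER_CUBIC);img[:386]=s
cv2.imwrite('pics/crop1.png',img[:386])
E
```

```text
([0.1248, -0.5906], (565, 427), array([240.,  36.]), 2.9) [139  83  54]
([0.1254, -0.5622], (552, 426), array([241.,  13.]), 2.9) [190 109  72]
([0.4221, -0.1472], (378, 296), array([58., 56.]), 0.7) [230 164 110]
([0.4217, 0.0893], (281, 294), array([57., 56.]), 17.5) [227 154 103]
([0.4553, -0.0394], (334, 282), array([57., 57.]), 68.0) [228 157 106]
([0.5591, 0.4163], (151, 236), array([76., 17.]), 16.9) [218 169 114]
([0.5979, -0.1681], (387, 225), array([ 38., 109.]), 7.9) [229 152 102]
([0.6089, -0.0137], (325, 219), array([ 42., 126.]), 2.4) [228 153 104]
([0.6292, 0.7072], (38, 206), array([61., 61.]), 47.5) [229 184  94]
([0.6627, 0.235], (225, 196), array([58., 58.]), 1.0) [227 148 100]
([0.6791, -0.6719], (593, 196), array([58., 63.]), 88.5) [231 188  94]
([0.6903, 0.4086], (157, 184), array([88., 74.]), 82.8) [151  92  65]
([0.7399, -0.2709], (429, 169), array([121.,  21.]), 73.8) [230 151 100]
([0.9957, 0.5074], (125, 66), array([97., 26.]), 22.0) [203 124  86]
```

View pics/crop1.png

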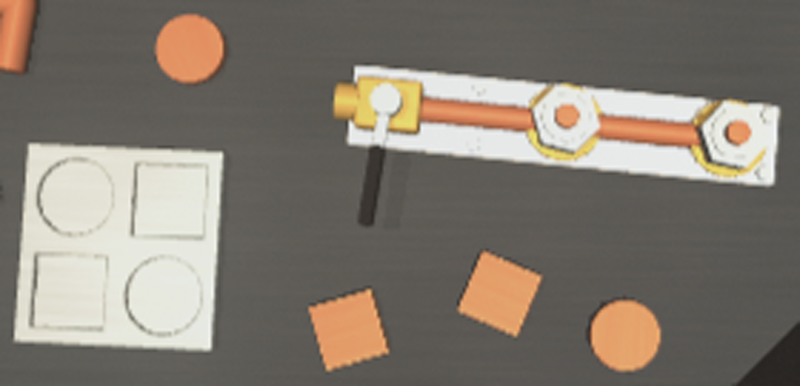

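Both orange discs are copper, at crop (190,48) and (625,335), with the same hue as the two squares, so all four blanks are present. The blue disc stays put. First move goes over the nest on the way to the nuts.

Call:
play_rows(plan=[[[0,0,0],-9,1],[[0,0,0],-9.1,1],[[-0.04,-0.046,-0.004],0,1],[[-0.04,-0.046,-0.004],0,1],[[-0.04,-0.046,-0.004],0,1],[[-0.04,-0.046,-0.004],0,1],[[-0.04,-0.046,-0.004],0,1],[[-0.04,-0.046,-0.004],0,1],[[-0.03,-0.03,0],0,1],[[0,0,0],0,1],[[0,0,0],0,1]])

```text
time_s: 2.92
ee_pos: [0.4716, 0.3121, 0.2466]
ee_rot: [3.141, -0.001, 3.142]
force: [-1.3, -0.2, 0.3]
opening: 0.0949
finger_force: 0.0
```

```bash
cat >> h.py <<'E'
from scipy.spatial.transform import Rotation as Ro
def shot():
    o=robot.get_obs();c=robot.camera('wrist');T=np.eye(4);T[:3,:3]=Ro.from_euler('xyz',o['ee_rot']).as_matrix();T[:3,3]=o['ee_pos']
    c['W']=T@np.array(c['mount']);return c   # camera->world
def proj(c,P):
    P=np.asarray(P,float);q=np.linalg.inv(c['W'])@np.r_[P.reshape(-1,3).T,np.ones((1,P.size//3))]
    r=np.hypot(q[0],q[1])+1e-9;th=np.arctan2(r,q[2])
    return np.c_[c['cx']+c['fx']*th*q[0]/r,c['cy']+c['fy']*th*q[1]/r]
def ortho(c,x0,y0,half,z,res=0.0005):
    # top-down map: up=+x, left=+y ; pixel (u,v) -> x=x0+half-v*res, y=y0+half-u*res
    n=int(2*half/res);v,u=np.mgrid[:n,:n];P=np.stack([x0+half-v*res,y0+half-u*res,np.full((n,n),z)],-1)
    m=proj(c,P).astype(np.float32).reshape(n,n,2)
    return cv2.remap(cv2.cvtColor(c['img'],cv2.COLOR_RGB2BGR),m[...,0],m[...,1],cv2.INTER_LINEAR)
def go(x,y,z,yaw=None):
    o=robot.get_obs();p=o['ee_pos'];a=o['ee_rot'][2]
    t=0 if yaw is None else -((np.degrees(a)*-1+yaw+180)%360-180)
    a2=a-np.radians(t);d=np.array([x,y,z])-p
    f=lambda a:np.round([np.cos(a)*d[0]+np.sin(a)*d[1],np.sin(a)*d[0]-np.cos(a)*d[1],-d[2]],4)
    print('t',round(o['time_s'],2),'pos',np.round(p,4),'yaw',round(np.degrees(a),1),'turn',round(t,1),'shift before turn',f(a),'after turn',f(a2),'q6',np.round(o['joint_positions'][[0,5]],2),'op',round(o['opening'],4),'F',np.round(o['force'],1),'T',np.round(o['ft_torque'],2))
E
python3 - <<'E'
from h import *
c=shot();save(c,'w1.png');print(np.round(c['mount'],3),c['fx'],c['cx'],c['cy'])
cv2.imwrite('pics/o1.png',ortho(c,0.487,0.286,0.15,0.016,0.0006))
go(0.6,-0.165,0.25)
E
```

```text
[[-0.001 -0.958 -0.287  0.082]
 [ 1.    -0.001 -0.     0.   ]
 [ 0.    -0.287  0.958 -0.161]
 [ 0.     0.     0.     1.   ]] 371.64829954431775 321.91652941518674 239.00815912610986
t 2.98 pos [0.4713 0.3125 0.2466] yaw -179.9 turn 0 shift before turn [-0.1282 -0.4776 -0.0034] after turn [-0.1282 -0.4776 -0.0034] q6 [ 0.49 -1.08] op 0.0952 F [-0.6  0.5  0. ] T [ 0.02  0.04 -0.01]
```

View pics/w1.png

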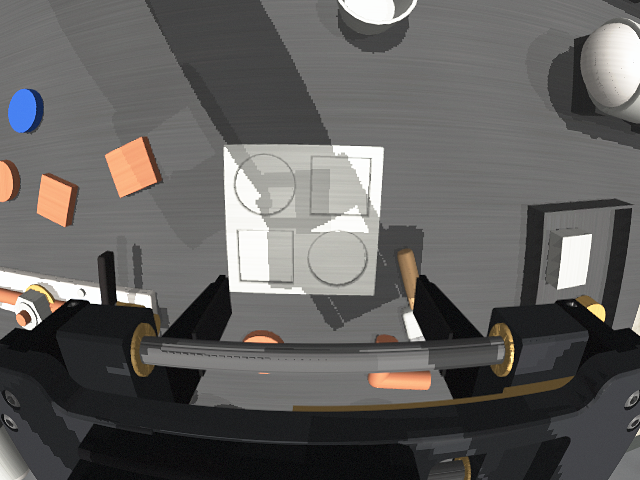

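View pics/o1.png

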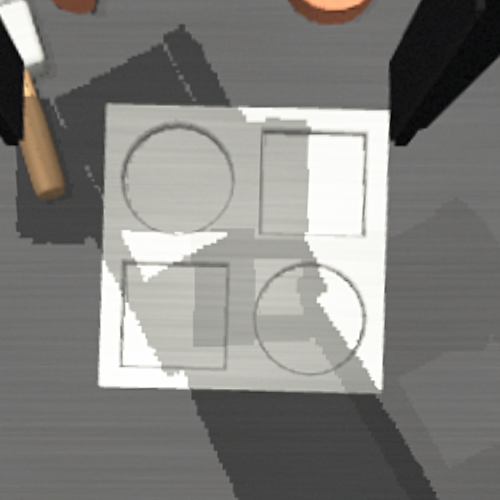

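The wrist view shows the nest plate clear of obstacles. On the ortho map the round pockets are at (178,178) and (310,319), and the square pockets at (314,184) and (175,316). That puts the plate centre at about (0.488, 0.2895) with yaw about -1.5°. Next I go over the nuts.

Call:
play_rows(plan=[[[-0.02,-0.053,0],0,1],[[-0.02,-0.053,0],0,1],[[-0.02,-0.053,0],0,1],[[-0.02,-0.053,0],0,1],[[-0.02,-0.053,0],0,1],[[-0.02,-0.053,0],0,1],[[-0.02,-0.053,0],0,1],[[-0.02,-0.053,0],0,1],[[-0.02,-0.053,0],0,1],[[0,0,0],0,1],[[0,0,0],0,1]])

```text
time_s: 4.35
ee_pos: [0.652, -0.1636, 0.2463]
ee_rot: [3.141, -0.001, -3.14]
force: [0.5, 0.4, -0.0]
opening: 0.0952
finger_force: 0.0
```

```bash
python3 - <<'E'
from h import *
c=shot();save(c,'w2.png')
cv2.imwrite('pics/o2.png',cv2.resize(ortho(c,0.6,-0.165,0.13,0.066,0.0005),None,fx=1.1,fy=1.1))
go(0.6,-0.165,0.25)
for t in ['nut_a']:
  for d in robot.look_for(c,t): print(d['p'],c['W'][:3,:3]@d['centre']+c['W'][:3,3])
E
```

```text
t 4.4 pos [ 0.6519 -0.1632  0.2466] yaw -179.9 turn 0 shift before turn [ 0.0519 -0.0017 -0.0034] after turn [ 0.0519 -0.0017 -0.0034] q6 [-0.33 -1.9 ] op 0.0951 F [ 0.1 -0.1 -0.5] T [ 0.03  0.05 -0.08]
0.63 [ 0.59698086 -0.09585435  0.07145746]
0.59 [ 0.58531086 -0.22695796  0.06972666]
```

View pics/o2.png

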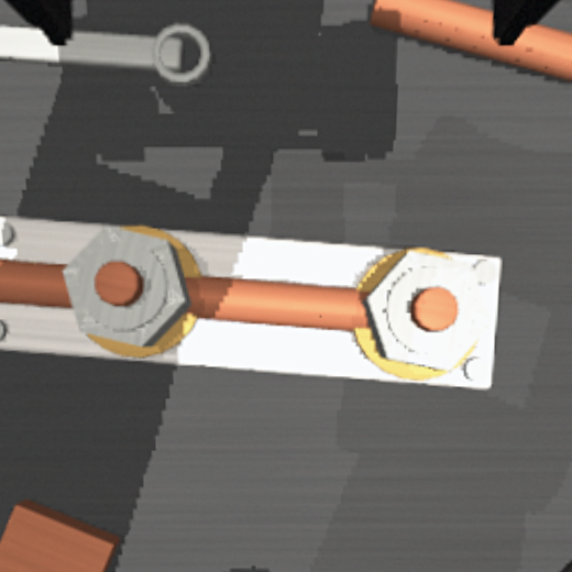

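```bash
cat >> h.py <<'E'
from scipy.optimize import differential_evolution as DE
def fit(c,pts,x,y,z,dxy=0.015,rot=30,dark=None):
    """fit polygon/closed outline pts (Nx2 dense, m) at height z to image edges; returns x,y,deg,score"""
    g=cv2.GaussianBlur(cv2.cvtColor(c['img'],cv2.COLOR_RGB2GRAY).astype(np.float32),(0,0),1.0)
    G=np.hypot(cv2.Sobel(g,cv2.CV_32F,1,0),cv2.Sobel(g,cv2.CV_32F,0,1));G=np.minimum(G,60)
    P=np.asarray(pts)
    pr=proj if 'W' in c else lambda c,Q:(lambda q:np.c_[c['cx']+c['fx']*q[0]/q[2],c['cy']+c['fy']*q[1]/q[2]])(np.array(c['R'])@Q.T+np.array(c['t'])[:,None])
    def f(v):
        a=np.radians(v[2]);Rm=np.array([[np.cos(a),-np.sin(a)],[np.sin(a),np.cos(a)]])
        Q=P@Rm.T+[x+v[0]/1000,y+v[1]/1000];q=pr(c,np.c_[Q,np.full(len(Q),z)]).astype(np.float32)
        return -float(cv2.remap(G,q[:,:1],q[:,1:],cv2.INTER_LINEAR).mean())
    r=DE(f,[(-dxy*1000,dxy*1000)]*2+[(-rot,rot) if np.isscalar(rot) else rot],seed=0,popsize=20,maxiter=80,tol=1e-4)
    return round(x+r.x[0]/1000,4),round(y+r.x[1]/1000,4),round(r.x[2],1),round(-r.fun,1)
def poly(c,n=40): 
    c=np.asarray(c,float);return np.concatenate([c[i]+(np.roll(c,-1,0)[i]-c[i])*np.linspace(0,1,n,endpoint=False)[:,None] for i in range(len(c))])
hexa=poly([[.025/np.cos(np.pi/6)*np.cos(np.pi/6+k*np.pi/3),.025/np.cos(np.pi/6)*np.sin(np.pi/6+k*np.pi/3)] for k in range(6)])
sq=lambda s:poly([[s/2,s/2],[-s/2,s/2],[-s/2,-s/2],[s/2,-s/2]])
circ=lambda r:np.array([[r*np.cos(t),r*np.sin(t)] for t in np.linspace(0,6.283,120)])
E
python3 - <<'E'
from h import *
c=shot();t=robot.camera('top')
for n,x,y in(('a',.592,-.23),('b',.604,-.093)):
    print(n,'hex',fit(c,hexa,x,y,.066),'stub',fit(c,circ(.01),x,y,.082,.012,1),'TOP hex',fit(t,hexa,x,y,.066),'stub',fit(t,circ(.01),x,y,.082,.012,1))
for n,k,x,y,z in(('d1',circ(.03),.6627,.235,.016),('d2',circ(.03),.4221,-.1472,.016),('s1',sq(.056),.4217,.0893,.016),('s2',sq(.056),.4553,-.0394,.016),('nest',sq(.17),.488,.2895,.016)):
    print(n,fit(t,k,x,y,z,.012,44))
E
```

```text
a hex (np.float64(0.5899), np.float64(-0.2309), np.float64(-9.5), np.float64(49.0)) stub (np.float64(0.5886), np.float64(-0.2286), np.float64(-0.5), np.float64(59.9)) TOP hex (np.float64(0.5978), np.float64(-0.245), np.float64(-20.6), np.float64(29.4)) stub (np.float64(0.591), np.float64(-0.2205), np.float64(-0.4), np.float64(49.7))
b hex (np.float64(0.6002), np.float64(-0.091), np.float64(-13.9), np.float64(58.5)) stub (np.float64(0.5995), np.float64(-0.0925), np.float64(-0.5), np.float64(59.8)) TOP hex (np.float64(0.6054), np.float64(-0.0887), np.float64(-23.7), np.float64(54.7)) stub (np.float64(0.6005), np.float64(-0.0869), np.float64(-0.3), np.float64(54.6))
d1 (np.float64(0.6631), np.float64(0.2367), np.float64(20.2), np.float64(60.0))
d2 (np.float64(0.4341), np.float64(-0.1352), np.float64(32.8), np.float64(3.4))
s1 (np.float64(0.4218), np.float64(0.0898), np.float64(19.3), np.float64(60.0))
s2 (np.float64(0.4555), np.float64(-0.0377), np.float64(-23.9), np.float64(56.9))
nest (np.float64(0.4882), np.float64(0.2911), np.float64(-0.1), np.float64(60.0))
```

```bash
python3 - <<'E'
from h import *
go(.600,-.0915,.05,196.1)
E
```

```text
t 4.55 pos [ 0.6519 -0.1634  0.2469] yaw -179.9 turn -16.0 shift before turn [0.0517 0.072  0.1969] after turn [0.0299 0.0834 0.1969] q6 [-0.33 -1.9 ] op 0.0945 F [-0.2  0.2  0.8] T [0.06 0.02 0.06]
```

Call:
play_rows(plan=[[[0,0,0],-8,1],[[0,0,0],-8,1],[[0.015,0.0415,0.04],0,1],[[0.015,0.042,0.04],0,1],[[0,0,0.04],0,1],[[0,0,0.04],0,1],[[0,0,0.037],0,1],[[0,0,0],0,1],[[0,0,0],0,0.0],[[0,0,0],0,-0.5],[[0,0,0],0,-0.5],[[0,0,0],0,-0.5]])

```text
time_s: 6.05
ee_pos: [0.6006, -0.0933, 0.0505]
ee_rot: [-3.141, 0.001, -2.862]
force: [-0.8, 0.1, -0.4]
opening: 0.0603
finger_force: 0.0
```

```bash
python3 - <<'E'
from h import *
go(.600,-.0915,.05,196.1)
E
```

```text
t 6.05 pos [ 0.6006 -0.0933  0.0505] yaw -164.0 turn -0.1 shift before turn [0.0001 0.0019 0.0005] after turn [0.0001 0.0019 0.0005] q6 [-0.24 -2.09] op 0.0603 F [-0.8  0.1 -0.4] T [0.04 0.02 0.01]
```

Call:
play_rows(plan=[[[0,0,0],0,-1],[[0,0,0],0,-1],[[0,0,0],0,-1],[[0,0,0],10,-1],[[0,0,0],10,-1],[[0,0,0],10,-1],[[0,0,0],10,-1],[[0,0,0],10,-1],[[0,0,0],0,-1]])

```text
time_s: 7.18
ee_pos: [0.6, -0.0904, 0.05]
ee_rot: [3.138, -0.003, 2.546]
force: [-1.2, 8.3, 2.8]
opening: 0.0496
finger_force: 30.0
```

```bash
python3 - <<'E'
from h import *
go(.600,-.0915,.05,106)
E
```

```text
t 7.17 pos [ 0.6    -0.0904  0.05  ] yaw 145.9 turn 39.9 shift before turn [-0.0006 -0.0009 -0.    ] after turn [-0.001  -0.0003 -0.    ] q6 [-0.24 -1.22] op 0.0496 F [-1.2  8.3  2.8] T [ 1.62  0.13 -0.07]
```

Call:
play_rows(plan=[[[0,0,0],8,-1],[[0,0,0],7,-1],[[0,0,0],0,-1]])

```text
time_s: 7.55
ee_pos: [0.6003, -0.0902, 0.05]
ee_rot: [3.138, -0.004, 2.285]
force: [-0.1, 9.6, 3.3]
opening: 0.0501
finger_force: 30.0
```

```bash
python3 - <<'E'
from h import *
go(.600,-.0915,.05,106)
E
```

```text
t 7.55 pos [ 0.6003 -0.0902  0.05  ] yaw 130.9 turn 24.9 shift before turn [-0.0008 -0.0011 -0.    ] after turn [-0.0012 -0.0006 -0.    ] q6 [-0.24 -0.96] op 0.0501 F [-0.1  9.6  3.3] T [ 1.65  0.   -0.07]
```

Call:
play_rows(plan=[[[0,0,0],5,-1],[[0,0,0],0,-1]])

```text
time_s: 7.8
ee_pos: [0.6004, -0.0901, 0.05]
ee_rot: [3.138, -0.004, 2.198]
force: [0.3, 9.1, 2.6]
opening: 0.0498
finger_force: 30.0
```

```bash
python3 - <<'E'
from h import *
go(.600,-.0915,.05,106)
E
```

```text
t 7.8 pos [ 0.6004 -0.0901  0.05  ] yaw 125.9 turn 19.9 shift before turn [-0.0009 -0.0011  0.    ] after turn [-0.0013 -0.0008  0.    ] q6 [-0.24 -0.87] op 0.0498 F [0.3 9.1 2.6] T [ 1.69  0.   -0.03]
```

Call:
play_rows(plan=[[[0,0,0],5,-1],[[0,0,0],0,-1]])

```text
time_s: 8.05
ee_pos: [0.6005, -0.09, 0.05]
ee_rot: [3.138, -0.005, 2.111]
force: [0.5, 10.5, 2.0]
opening: 0.0501
finger_force: 30.0
```

```bash
python3 - <<'E'
from h import *
go(.600,-.0915,.05,106)
E
```

```text
t 8.05 pos [ 0.6005 -0.09    0.05  ] yaw 120.9 turn 14.9 shift before turn [-0.001  -0.0012  0.    ] after turn [-0.0013 -0.0009  0.    ] q6 [-0.24 -0.78] op 0.0501 F [ 0.5 10.5  2. ] T [ 1.74 -0.14 -0.08]
```

Call:
play_rows(plan=[[[0,0,0],5,-1],[[0,0,0],0,-1]])

```text
time_s: 8.3
ee_pos: [0.6006, -0.09, 0.05]
ee_rot: [3.138, -0.005, 2.023]
force: [0.1, 10.3, 1.4]
opening: 0.0495
finger_force: 30.0
```

```bash
python3 - <<'E'
from h import *
go(.600,-.0915,.05,106)
E
```

```text
t 8.3 pos [ 0.6006 -0.09    0.05  ] yaw 115.9 turn 9.9 shift before turn [-0.0011 -0.0012  0.    ] after turn [-0.0013 -0.001   0.    ] q6 [-0.24 -0.7 ] op 0.0495 F [ 0.1 10.3  1.4] T [ 1.74 -0.15 -0.08]
```

Call:
play_rows(plan=[[[0,0,0],5,-1],[[0,0,0],0,-1]])

```text
time_s: 8.55
ee_pos: [0.6007, -0.0899, 0.05]
ee_rot: [3.139, -0.005, 1.939]
force: [1.7, 10.3, 2.6]
opening: 0.0497
finger_force: 30.0
```

```bash
python3 - <<'E'
from h import *
go(.600,-.0915,.05,106)
E
```

```text
t 8.55 pos [ 0.6007 -0.0899  0.05  ] yaw 111.1 turn 5.1 shift before turn [-0.0012 -0.0012  0.    ] after turn [-0.0013 -0.0011  0.    ] q6 [-0.24 -0.61] op 0.0497 F [ 1.7 10.3  2.6] T [ 1.83 -0.21  0.57]
```

Call:
play_rows(plan=[[[0,0,0],5,-1],[[0,0,0],0,-1]])

```text
time_s: 8.8
ee_pos: [0.6008, -0.0899, 0.05]
ee_rot: [3.139, -0.005, 1.851]
force: [1.9, 10.9, 2.4]
opening: 0.05
finger_force: 30.0
```

```bash
python3 - <<'E'
from h import *
go(.600,-.0915,.05,106)
E
```

```text
t 8.8 pos [ 0.6008 -0.0899  0.05  ] yaw 106.1 turn 0.1 shift before turn [-0.0013 -0.0012 -0.    ] after turn [-0.0013 -0.0012 -0.    ] q6 [-0.24 -0.52] op 0.05 F [ 1.9 10.9  2.4] T [ 1.77 -0.34  0.61]
```

Nut B's torque rose from 0.1 to 0.6 N m near yaw 111°, so it's hand-tight. I release it and go to nut A.

Call:
play_rows(plan=[[[0,0,0],0,1],[[0,0,0],0,1],[[0,0,0],0,1],[[0,0,0],0,1],[[0,0,-0.03],0,1],[[0,0,-0.03],-10,1],[[0,0,-0.02],-10,1],[[0,0,0],-10.5,1],[[0,0,0],-10.5,1],[[0,0,0],-10.5,1],[[0,0,0],-10.5,1],[[0,0,0],-10.5,1]])

```text
time_s: 10.3
ee_pos: [0.6, -0.0933, 0.1296]
ee_rot: [-3.142, -0.0, 3.121]
force: [-0.1, 0.7, 0.2]
opening: 0.0948
finger_force: 0.0
```

Call:
play_rows(plan=[[[0,0,0],-10.5,1],[[0,0,0],-10.5,1],[[0,0,0],0,1]])

```text
time_s: 10.68
ee_pos: [0.6, -0.0933, 0.1296]
ee_rot: [3.142, -0.0, -2.804]
force: [-0.1, 0.3, -0.2]
opening: 0.095
finger_force: 0.0
```

```bash
python3 - <<'E'
from h import *
go(.590,-.2302,.05,200.5)
E
```

```text
t 10.68 pos [ 0.6    -0.0933  0.1296] yaw -160.6 turn -1.1 shift before turn [ 0.0548 -0.1258  0.0796] after turn [ 0.0573 -0.1247  0.0796] q6 [-0.24 -2.15] op 0.095 F [-0.1  0.3 -0.2] T [ 0.04 -0.01  0.03]
```

Call:
play_rows(plan=[[[0.018,-0.042,0],-1,1],[[0.018,-0.042,0],0,1],[[0.02,-0.041,0],0,1],[[0,0,0.03],0,1],[[0,0,0.03],0,1],[[0,0,0.0195],0,1],[[0,0,0],0,0],[[0,0,0],0,-1],[[0,0,0],0,-1],[[0,0,0],0,-1],[[0,0,0],0,-1],[[0,0,0],0,-1]])

```text
time_s: 12.18
ee_pos: [0.5911, -0.2302, 0.0508]
ee_rot: [-3.14, 0.001, -2.784]
force: [0.3, -0.9, 2.1]
opening: 0.0504
finger_force: 29.8
```

Call:
play_rows(plan=[[[0,0,0],0,-1],[[0,0,0],10,-1],[[0,0,0],10,-1],[[0,0,0],10,-1],[[0,0,0],10,-1],[[0,0,0],10,-1],[[0,0,0],9,-1],[[0,0,0],0,-1]])

```text
time_s: 13.18
ee_pos: [0.591, -0.2312, 0.0508]
ee_rot: [-3.14, 0.002, 2.471]
force: [-1.2, -5.5, 1.4]
opening: 0.0507
finger_force: 29.8
```

```bash
python3 - <<'E'
from h import *
go(.590,-.2302,.05,200.5)
E
```

```text
t 13.18 pos [ 0.591  -0.2312  0.0508] yaw 141.6 turn -58.9 shift before turn [0.0014 0.0002 0.0008] after turn [0.0005 0.0013 0.0008] q6 [-0.46 -1.36] op 0.0507 F [-1.2 -5.5  1.4] T [-1.02  0.14 -0.1 ]
```

Call:
play_rows(plan=[[[0,0,0],6,-1],[[0,0,0],0,-1]])

```text
time_s: 13.42
ee_pos: [0.5909, -0.2313, 0.0508]
ee_rot: [-3.14, 0.003, 2.367]
force: [-1.8, -5.2, 1.7]
opening: 0.0499
finger_force: 29.8
```

```bash
python3 - <<'E'
from h import *
go(.590,-.2302,.05,200.5)
E
```

```text
t 13.43 pos [ 0.5909 -0.2313  0.0508] yaw 135.6 turn -64.9 shift before turn [0.0014 0.0002 0.0008] after turn [0.0004 0.0013 0.0008] q6 [-0.46 -1.25] op 0.0499 F [-1.8 -5.2  1.7] T [-1.07  0.21 -0.04]
```

Call:
play_rows(plan=[[[0,0,0],6,-1],[[0,0,0],0,-1]])

```text
time_s: 13.68
ee_pos: [0.5908, -0.2314, 0.0508]
ee_rot: [-3.14, 0.003, 2.263]
force: [-1.5, -5.3, 1.9]
opening: 0.0502
finger_force: 29.8
```

```bash
python3 - <<'E'
from h import *
go(.590,-.2302,.05,200.5)
E
```

```text
t 13.68 pos [ 0.5908 -0.2314  0.0508] yaw 129.6 turn -70.9 shift before turn [0.0014 0.0001 0.0008] after turn [0.0003 0.0014 0.0008] q6 [-0.46 -1.15] op 0.0502 F [-1.5 -5.3  1.9] T [-1.14  0.18 -0.1 ]
```

Call:
play_rows(plan=[[[0,0,0],6,-1],[[0,0,0],0,-1]])

```text
time_s: 13.92
ee_pos: [0.5907, -0.2314, 0.0508]
ee_rot: [-3.14, 0.003, 2.158]
force: [-1.0, -6.2, 2.6]
opening: 0.0498
finger_force: 29.8
```

```bash
python3 - <<'E'
from h import *
go(.590,-.2302,.05,200.5)
E
```

```text
t 13.93 pos [ 0.5907 -0.2314  0.0508] yaw 123.6 turn -76.9 shift before turn [0.0014 0.0001 0.0008] after turn [0.0003 0.0014 0.0008] q6 [-0.46 -1.04] op 0.0498 F [-1.  -6.2  2.6] T [-1.22  0.21 -0.1 ]
```

Call:
play_rows(plan=[[[0,0,0],6,-1],[[0,0,0],0,-1]])

```text
time_s: 14.18
ee_pos: [0.5906, -0.2315, 0.0508]
ee_rot: [-3.14, 0.003, 2.053]
force: [-1.9, -6.0, 2.8]
opening: 0.0502
finger_force: 29.8
```

```bash
python3 - <<'E'
from h import *
go(.590,-.2302,.05,200.5)
E
```

```text
t 14.18 pos [ 0.5906 -0.2315  0.0508] yaw 117.6 turn -82.9 shift before turn [0.0014 0.0001 0.0008] after turn [0.0001 0.0014 0.0008] q6 [-0.46 -0.94] op 0.0502 F [-1.9 -6.   2.8] T [-1.19  0.31 -0.1 ]
```

Call:
play_rows(plan=[[[0,0,0],5,-1],[[0,0,0],0,-1]])

```text
time_s: 14.42
ee_pos: [0.5904, -0.231, 0.0508]
ee_rot: [-3.14, 0.002, 1.969]
force: [-2.7, -5.4, 3.0]
opening: 0.0498
finger_force: 30.0
```

```bash
python3 - <<'E'
from h import *
go(.590,-.2302,.05,200.5)
E
```

```text
t 14.43 pos [ 0.5904 -0.231   0.0508] yaw 112.8 turn -87.7 shift before turn [ 0.0009 -0.      0.0008] after turn [0.0001 0.0009 0.0008] q6 [-0.46 -0.85] op 0.0498 F [-2.7 -5.4  3. ] T [-1.01  0.56  0.57]
```

Call:
play_rows(plan=[[[0,0,0],5,-1],[[0,0,0],0,-1]])

```text
time_s: 14.68
ee_pos: [0.5903, -0.231, 0.0508]
ee_rot: [-3.14, 0.002, 1.882]
force: [-3.2, -4.9, 5.1]
opening: 0.0503
finger_force: 30.0
```

```bash
python3 - <<'E'
from h import *
go(.590,-.2302,.05,200.5)
E
```

```text
t 14.68 pos [ 0.5903 -0.231   0.0508] yaw 107.8 turn -92.7 shift before turn [ 0.0009 -0.      0.0008] after turn [-0.      0.0009  0.0008] q6 [-0.46 -0.77] op 0.0503 F [-3.2 -4.9  5.1] T [-1.02  0.6   0.56]
```

Nut A is hand-tight too. I release it, rise, and measure both hexes and the wrench.

Call:
play_rows(plan=[[[0,0,0],0,1],[[0,0,0],0,1],[[0,0,0],0,1],[[0,0,0],0,1],[[0,0,-0.04],0,1],[[0,0,-0.05],-10.5,1],[[0,0,-0.05],-10.5,1],[[0,0,-0.056],-10.5,1],[[0,0,0],-10.5,1],[[0,0,0],-10.5,1],[[0,0,0],-10.5,1],[[0,0,0],-9.2,1]])

```text
time_s: 16.18
ee_pos: [0.5906, -0.2296, 0.246]
ee_rot: [3.141, -0.0, -3.141]
force: [-0.3, -0.1, -0.5]
opening: 0.0951
finger_force: 0.0
```

Call:
play_rows(plan=[[[-0.03,0.033,0],0,1],[[-0.03,0.033,0],0,1],[[0,0,0],0,1],[[0,0,0],0,1]])

```text
time_s: 16.68
ee_pos: [0.6507, -0.1642, 0.2458]
ee_rot: [-3.141, -0.001, 3.137]
force: [0.2, -0.8, -0.6]
opening: 0.0954
finger_force: 0.0
```

```bash
python3 - <<'E'
from h import *
c=shot()
for n,x,y in(('a',.5903,-.231),('b',.6005,-.090)):
    print(n,'hex',fit(c,hexa,x,y,.066,.006))
go(.55,-.38,.25,180)
E
```

```text
a hex (np.float64(0.5901), np.float64(-0.2363), np.float64(18.2), np.float64(48.3))
b hex (np.float64(0.6005), np.float64(-0.0911), np.float64(19.2), np.float64(57.3))
t 16.73 pos [ 0.6505 -0.1646  0.246 ] yaw 179.7 turn -0.3 shift before turn [ 0.0993 -0.2159 -0.004 ] after turn [ 0.1005 -0.2154 -0.004 ] q6 [-0.33 -1.89] op 0.095 F [ 0.4 -0.7  0.3] T [-0.03  0.04  0.06]
```

Call:
play_rows(plan=[[[0.048,-0.038,0],0,1],[[0.048,-0.038,0],0,1],[[0.048,-0.04,0],0,1],[[0.048,-0.04,0],0,1],[[0,-0.04,0],0,1],[[0,0,0],0,1],[[0,0,0],0,1]])

```text
time_s: 17.6
ee_pos: [0.4574, -0.3592, 0.2462]
ee_rot: [3.141, -0.0, 3.135]
force: [-0.2, 0.6, -0.1]
opening: 0.0949
finger_force: 0.0
```

```bash
cat >> h.py <<'E'
head=poly([[.101,.042],[.101,.0272],[.045,.0272],[.045,-.0272],[.101,-.0272],[.101,-.042]],40)[:-40]
hand=poly([[.02,.012],[-.101,.012],[-.101,-.012],[.02,-.012]],60)[:-60]
E
python3 - <<'E'
from h import *
c=shot();save(c,'w3.png')
go(.46,-.36,.25,180)
for t in('wrench','mat'):
  for d in robot.look_for(c,t)[:2]: print(t,d['p'],c['W'][:3,:3]@d['centre']+c['W'][:3,3])
m=poly([[.12,.065],[-.12,.065],[-.12,-.065],[.12,-.065]])
r=fit(c,m,.41,-.357,.004,.02,(-70,-20));print('mat',r)
print('wr hand',fit(c,hand,.41,-.357,.024,.04,(-70,-20)),'head',fit(c,head,.41,-.357,.018,.04,(-70,-20)))
cv2.imwrite('pics/o3.png',ortho(c,.41,-.36,.15,.02,.0006))
E
```

```text
t 17.65 pos [ 0.4578 -0.3587  0.2462] yaw 179.7 turn -0.3 shift before turn [-0.0022 -0.0013 -0.0038] after turn [-0.0022 -0.0013 -0.0038] q6 [-0.76 -2.32] op 0.0953 F [ 0.5 -0.3  0.2] T [ 0.05  0.02 -0.01]
wrench 0.88 [ 0.42474072 -0.38156944  0.01821825]
mat 0.89 [ 0.40451793 -0.35511249  0.00240501]
mat 0.72 [ 0.42028219 -0.15332915  0.01584092]
mat (np.float64(0.4106), np.float64(-0.3655), np.float64(-45.0), np.float64(59.5))
wr hand (np.float64(0.4167), np.float64(-0.3764), np.float64(-42.4), np.float64(60.0)) head (np.float64(0.4154), np.float64(-0.3742), np.float64(-43.4), np.float64(60.0))
```

View pics/o3.png

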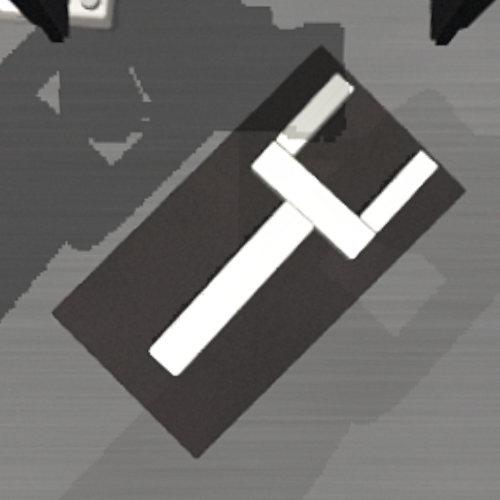

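The wrench lies with its jaw up-right on the ortho map, handle end at (163,363) and prongs at (350,80) and (432,155). Pose is about (0.416, -0.3755) with yaw -43°. I'll turn the tool the long way round, within the joint range, and grip it.

Call:
play_rows(plan=[[[0,0,0],10.6,1],[[0,0,0],10.6,1],[[0,0,0],10.6,1],[[0,0,0],10.6,1],[[0,0,0],10.6,1],[[0,0,0],10.6,1],[[0,0,0],10.6,1],[[0,0,0],10.6,1],[[0,0,0],10.6,1],[[0,0,0],10.6,1],[[0,0,0],10.6,1],[[0,0,0],10.6,1]])

```text
time_s: 19.25
ee_pos: [0.4585, -0.3581, 0.2462]
ee_rot: [-3.141, -0.0, 0.912]
force: [0.0, 0.5, 0.0]
opening: 0.0951
finger_force: 0.0
```

Call:
play_rows(plan=[[[0,0,0],10.6,1],[[0,0,0],10.6,1],[[0,0,0],10.6,1],[[0,0,0],10.6,1],[[0,0,0],10.6,1],[[0,0,0],10.6,1],[[0,0,0],10.6,1],[[0,0,0],10.6,1],[[0,0,0],10.5,1],[[-0.022,0.02,0.05],0,1],[[-0.022,0.02,0.05],0,1],[[0,0,0],0,1]])

```text
time_s: 20.75
ee_pos: [0.3949, -0.3544, 0.1402]
ee_rot: [-3.141, 0.012, -0.747]
force: [0.7, -0.2, -0.2]
opening: 0.0952
finger_force: 0.0
```

```bash
python3 - <<'E'
from h import *
c=shot()
print('wr hand',fit(c,hand,.416,-.375,.024,.01,(-60,-30)),'head',fit(c,head,.416,-.375,.018,.01,(-60,-30)))
go(.3977,-.3585,.016,-42.8)
E
```

```text
wr hand (np.float64(0.4184), np.float64(-0.3771), np.float64(-42.4), np.float64(60.0)) head (np.float64(0.4149), np.float64(-0.3744), np.float64(-42.6), np.float64(60.0))
t 20.8 pos [ 0.3978 -0.3569  0.1444] yaw -42.8 turn 0.0 shift before turn [0.001  0.0012 0.1284] after turn [0.001  0.0012 0.1284] q6 [-0.83  1.49] op 0.0952 F [-0.1  0.   0.4] T [ 0.04  0.15 -0.02]
```

Call:
play_rows(plan=[[[0.001,0.001,0.04],0,0.5],[[0,0,0.04],0,0.2],[[0,0,0.03],0,0],[[0,0,0.017],0,0],[[0,0,0],0,-0.2],[[0,0,0],0,-1],[[0,0,0],0,-1],[[0,0,0],0,-1],[[0,0,0],0,-1],[[0,0,0],0,-1],[[0,0,0],0,-1]])

```text
time_s: 22.18
ee_pos: [0.3996, -0.3605, 0.0206]
ee_rot: [-3.141, -0.002, -0.747]
force: [0.3, 1.6, 6.1]
opening: 0.0236
finger_force: 30.0
```

```bash
python3 - <<'E'
from h import *
go(.3977,-.3585,.1,-42.8)
E
```

```text
t 22.18 pos [ 0.3996 -0.3605  0.0206] yaw -42.8 turn 0.0 shift before turn [-0.0027 -0.0002 -0.0794] after turn [-0.0027 -0.0002 -0.0794] q6 [-0.83  1.48] op 0.0236 F [0.3 1.6 6.1] T [ 0.52 -0.14  0.18]
```

Call:
play_rows(plan=[[[0,0,0],0,-0.3],[[0,0,0],0,-0.3],[[0,0,0.005],0,-0.3],[[0,0,0],0,-0.3],[[0,0,0],0,-0.3]])

```text
time_s: 22.8
ee_pos: [0.3984, -0.3598, 0.0139]
ee_rot: [-3.142, 0.001, -0.747]
force: [0.6, 0.3, 1.1]
opening: 0.0334
finger_force: 0.0
```

```bash
python3 - <<'E'
from h import *
go(.3977,-.3585,.1,-42.8)
E
```

```text
t 22.8 pos [ 0.3984 -0.3598  0.0139] yaw -42.8 turn 0.0 shift before turn [-0.0014 -0.0005 -0.0861] after turn [-0.0014 -0.0005 -0.0861] q6 [-0.83  1.48] op 0.0334 F [0.6 0.3 1.1] T [ 0.01  0.14 -0.01]
```

Call:
play_rows(plan=[[[0,0,0],0,-1],[[0,0,0],0,-1],[[0,0,0],0,-1],[[0,0,-0.02],0,-1],[[0,0,-0.04],0,-1],[[0,0,-0.05],0,-1],[[0,0,0],-10.2,-1],[[0,0,0],-10.2,-1],[[0,0,0],-10.2,-1],[[0,0,0],-10.2,-1],[[0,0,0],-10.2,-1],[[0,0,0],-10.2,-1]])

```text
time_s: 24.3
ee_pos: [0.3977, -0.3591, 0.1227]
ee_rot: [-3.139, 0.001, 0.327]
force: [-0.1, 0.0, -4.0]
opening: 0.0235
finger_force: 30.0
```

Call:
play_rows(plan=[[[0,0,0],-10.2,-1],[[0,0,0],-10.2,-1],[[0,0,0],-10.4,-1],[[0,0,0],0,-1]])

```text
time_s: 24.8
ee_pos: [0.3979, -0.3593, 0.1229]
ee_rot: [-3.139, -0.0, 0.857]
force: [-1.1, -1.2, -3.8]
opening: 0.0237
finger_force: 30.0
```

```bash
python3 - <<'E'
from h import *
o=robot.get_obs();c=shot()
a=np.degrees(o['ee_rot'][2]);p=o['ee_pos']
w0=p[:2]+.0236*np.array([np.cos(np.radians(a)),np.sin(np.radians(a))])
print('head',p,a,w0,fit(c,head,w0[0],w0[1],p[2]+.004,.015,(a-12,a+12)),'hand',fit(c,hand,w0[0],w0[1],p[2]+.010,.015,(a-12,a+12)))
save(c,'w4.png')
go(.5322,-.1697,.12,49.2)
E
```

```text
head [ 0.39789351 -0.35932908  0.12291552] 49.084668619256256 [ 0.41335016 -0.34149507] (np.float64(0.4117), np.float64(-0.3414), np.float64(49.3), np.float64(59.4)) hand (np.float64(0.4234), np.float64(-0.3283), np.float64(49.2), np.float64(53.7))
t 24.85 pos [ 0.398  -0.3595  0.1232] yaw 49.0 turn -0.2 shift before turn [ 0.2313 -0.0231  0.0032] after turn [ 0.2313 -0.0224  0.0032] q6 [-0.83 -0.12] op 0.0238 F [ 0.4 -0.5 -4.3] T [-0.19  0.17 -0.03]
```

View pics/w4.png

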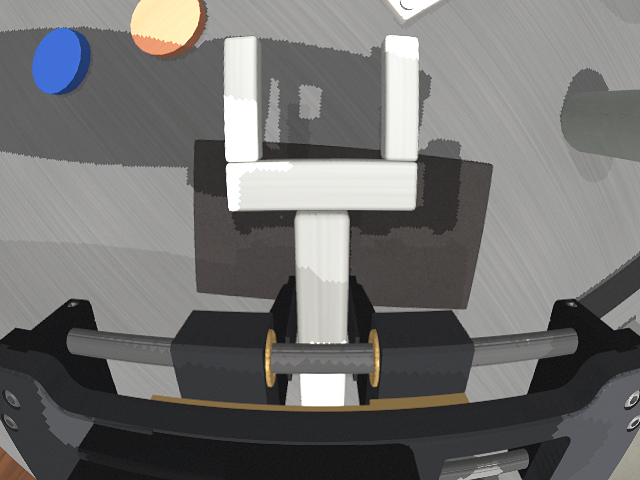

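The wrench is held level and straight: jaw prongs at (242,95) and (402,95), symmetric about the tool. I move above nut B.

Call:
play_rows(plan=[[[0.058,-0.006,0],0,-1],[[0.058,-0.006,0],0,-1],[[0.058,-0.006,0],0,-1],[[0.057,-0.005,0],0,-1],[[0,0,0],0,-1],[[0,0,0],0,-1]])

```text
time_s: 25.6
ee_pos: [0.5317, -0.1699, 0.1236]
ee_rot: [-3.141, 0.001, 0.858]
force: [0.5, -0.7, -4.3]
opening: 0.0236
finger_force: 30.0
```

```bash
cat >> h.py <<'E'
def jaw(name):
    o=robot.get_obs();c=shot();a=o['ee_rot'][2];p=o['ee_pos'];u=np.array([np.cos(a),np.sin(a)])
    w0=p[:2]+.023*u
    h=fit(c,head,w0[0],w0[1],p[2]+.004,.012,(np.degrees(a)-12,np.degrees(a)+12))
    b=np.radians(h[2]);J=np.array(h[:2])+.081*np.array([np.cos(b),np.sin(b)])
    print('jaw',np.round(J,4),h[2:]);save(c,name)
    return c,J
E
python3 - <<'E'
from h import *
c,J=jaw('w5.png')
print('b',fit(c,hexa,.6005,-.0905,.066,.008,(0,40)),fit(c,circ(.01),.6005,-.0905,.082,.01,1))
print('a',fit(c,hexa,.5903,-.231,.066,.008,(0,40)),fit(c,circ(.01),.5903,-.231,.082,.01,1))
go(.5322,-.1697,.12,49.2)
E
```

```text
jaw [ 0.5986 -0.0911] (np.float64(48.7), np.float64(55.5))
b (np.float64(0.6002), np.float64(-0.091), np.float64(17.2), np.float64(49.7)) (np.float64(0.5999), np.float64(-0.0913), np.float64(0.6), np.float64(60.0))
a (np.float64(0.5888), np.float64(-0.2308), np.float64(16.7), np.float64(55.9)) (np.float64(0.5892), np.float64(-0.2295), np.float64(0.2), np.float64(59.2))
t 25.65 pos [ 0.5315 -0.1705  0.1237] yaw 49.1 turn -0.1 shift before turn [0.0011 0.     0.0037] after turn [0.0011 0.     0.0037] q6 [-0.41  0.31] op 0.0238 F [-0.3  0.3 -5.1] T [-0.22  0.18  0.01]
```

View pics/w5.png

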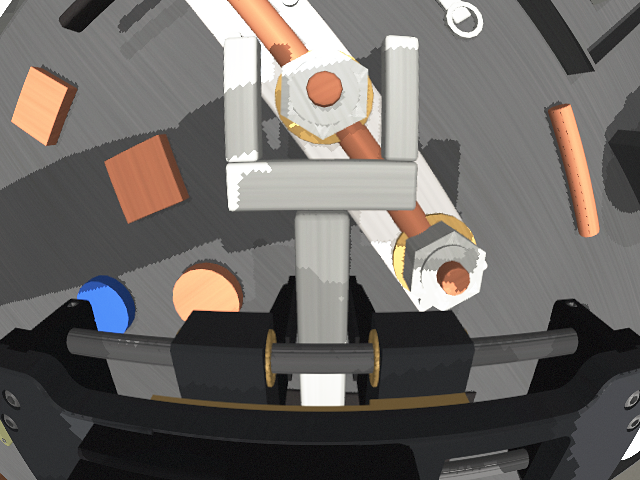

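Call:
play_rows(plan=[[[0.0015,-0.002,0],1.5,-1],[[0,0,0.03],0,-1],[[0,0,0.015],0,-1],[[0,0,0.01],0,-1],[[0,0,0],0,-1]])

```text
time_s: 26.28
ee_pos: [0.531, -0.1677, 0.0684]
ee_rot: [-3.14, 0.001, 0.832]
force: [-0.6, -0.2, -4.6]
opening: 0.0239
finger_force: 30.0
```

```bash
python3 - <<'E'
from h import *
c,J=jaw('w6.png')
go(.5322,-.1697,.049,47.6)
E
```

```text
jaw [ 0.5998 -0.0908] (np.float64(47.2), np.float64(53.6))
t 26.32 pos [ 0.5316 -0.1678  0.0693] yaw 47.7 turn 0.1 shift before turn [-0.001   0.0017  0.0203] after turn [-0.001   0.0017  0.0203] q6 [-0.4   0.34] op 0.0238 F [ 0.1 -0.4 -3.4] T [-0.11  0.17  0.06]
```

Call:
play_rows(plan=[[[0,0,0.012],0,-1],[[0,0,0.007],0,-1],[[0,0,0],0,-1]])

```text
time_s: 26.7
ee_pos: [0.5308, -0.1673, 0.0491]
ee_rot: [-3.14, 0.001, 0.833]
force: [0.4, 0.4, -4.2]
opening: 0.0238
finger_force: 30.0
```

```bash
python3 - <<'E'
from h import *
go(.5322,-.1697,.049,47.6)
E
```

```text
t 26.7 pos [ 0.5308 -0.1673  0.0491] yaw 47.7 turn 0.1 shift before turn [-0.0009  0.0027  0.0001] after turn [-0.0009  0.0027  0.0001] q6 [-0.4   0.34] op 0.0238 F [ 0.4  0.4 -4.2] T [-0.16  0.17  0.02]
```

Call:
play_rows(plan=[[[0.0006,-0.0109,0],6,-1],[[0.0006,-0.0109,0],6,-1],[[0.0006,-0.0109,0],6,-1],[[0,0,0],0,-1]])

```text
time_s: 27.2
ee_pos: [0.5127, -0.1426, 0.0511]
ee_rot: [3.138, -0.002, 0.521]
force: [4.4, -1.8, -6.6]
opening: 0.0239
finger_force: 30.0
```

```bash
python3 - <<'E'
from h import *
go(.5322,-.1697,.049,47.6)
E
```

```text
t 27.2 pos [ 0.5127 -0.1426  0.0511] yaw 29.8 turn -17.8 shift before turn [0.0035 0.0332 0.0021] after turn [-0.0068  0.0327  0.0021] q6 [-0.37  0.68] op 0.0239 F [ 4.4 -1.8 -6.6] T [-0.5  -0.31  0.25]
```

Call:
play_rows(plan=[[[0.0006,-0.0109,0],6,-1],[[0.0006,-0.0109,0],6,-1],[[0,0,0],0,-1]])

```text
time_s: 27.58
ee_pos: [0.5039, -0.1229, 0.051]
ee_rot: [3.138, -0.003, 0.312]
force: [4.2, -4.1, -6.4]
opening: 0.0237
finger_force: 30.0
```

```bash
python3 - <<'E'
from h import *
go(.5322,-.1697,.049,47.6)
E
```

```text
t 27.57 pos [ 0.5039 -0.1229  0.051 ] yaw 17.9 turn -29.7 shift before turn [0.0126 0.0532 0.002 ] after turn [-0.0155  0.0524  0.002 ] q6 [-0.34  0.92] op 0.0237 F [ 4.2 -4.1 -6.4] T [-0.76 -0.29  0.13]
```

Call:
play_rows(plan=[[[0.0004,-0.0073,0],4,-1],[[0,0,0],0,-1]])

```text
time_s: 27.82
ee_pos: [0.5019, -0.1161, 0.0509]
ee_rot: [3.138, -0.002, 0.243]
force: [4.0, -5.0, -6.2]
opening: 0.024
finger_force: 30.0
```

```bash
python3 - <<'E'
from h import *
go(.5322,-.1697,.049,47.6)
E
```

```text
t 27.82 pos [ 0.5019 -0.1161  0.0509] yaw 13.9 turn -33.7 shift before turn [0.0165 0.0593 0.0019] after turn [-0.0191  0.0585  0.0019] q6 [-0.33  1.  ] op 0.024 F [ 4.  -5.  -6.2] T [-0.86 -0.24  0.15]
```

Call:
play_rows(plan=[[[0.0004,-0.0073,0],4,-1],[[0,0,0],0,-1]])

```text
time_s: 28.08
ee_pos: [0.5005, -0.1091, 0.0509]
ee_rot: [3.138, -0.002, 0.173]
force: [3.5, -5.7, -5.0]
opening: 0.0234
finger_force: 30.0
```

```bash
python3 - <<'E'
from h import *
go(.5322,-.1697,.049,47.6)
E
```

```text
t 28.07 pos [ 0.5005 -0.1091  0.0509] yaw 9.9 turn -37.7 shift before turn [0.0208 0.0652 0.0019] after turn [-0.0233  0.0643  0.0019] q6 [-0.32  1.08] op 0.0234 F [ 3.5 -5.7 -5. ] T [-0.97 -0.18  0.12]
```

Call:
play_rows(plan=[[[0.0004,-0.0073,0],4,-1],[[0,0,0],0,-1]])

```text
time_s: 28.32
ee_pos: [0.4994, -0.1019, 0.0508]
ee_rot: [3.139, -0.002, 0.103]
force: [2.9, -5.5, -5.5]
opening: 0.0238
finger_force: 30.0
```

```bash
python3 - <<'E'
from h import *
go(.5322,-.1697,.049,47.6)
E
```

```text
t 28.32 pos [ 0.4994 -0.1019  0.0508] yaw 5.9 turn -41.7 shift before turn [0.0256 0.0708 0.0018] after turn [-0.0279  0.0699  0.0018] q6 [-0.31  1.16] op 0.0238 F [ 2.9 -5.5 -5.5] T [-1.13 -0.1   0.07]
```

Call:
play_rows(plan=[[[0.0004,-0.0073,0],4,-1],[[0,0,0],0,-1]])

```text
time_s: 28.58
ee_pos: [0.4997, -0.0956, 0.0512]
ee_rot: [3.136, -0.003, 0.035]
force: [4.1, -8.7, -6.1]
opening: 0.0242
finger_force: 30.1
```

```bash
python3 - <<'E'
from h import *
c,J=jaw('w7.png')
print('b',fit(c,hexa,.6005,-.0905,.066,.006,(-40,20)))
go(.5322,-.1697,.049,47.6)
E
```

```text
jaw [ 0.6024 -0.0908] (np.float64(2.5), np.float64(55.3))
b (np.float64(0.6005), np.float64(-0.0905), np.float64(-11.6), np.float64(50.2))
t 28.62 pos [ 0.4997 -0.0956  0.0512] yaw 2.0 turn -45.6 shift before turn [0.0299 0.0752 0.0022] after turn [-0.0328  0.074   0.0022] q6 [-0.29  1.25] op 0.0238 F [ 3.5 -8.7 -6.2] T [-1.63 -0.25  0.47]
```

View pics/w7.png

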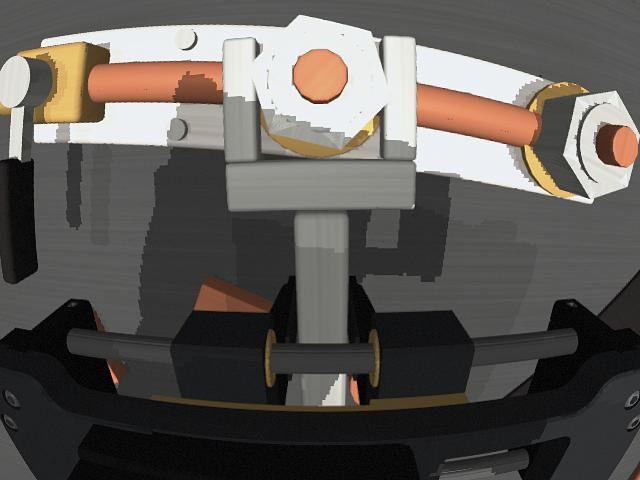

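Call:
play_rows(plan=[[[0.0004,-0.0073,0],4,-1],[[0,0,0],0,-1]])

```text
time_s: 28.88
ee_pos: [0.5004, -0.0897, 0.0516]
ee_rot: [3.133, -0.005, -0.033]
force: [3.6, -12.9, -6.3]
opening: 0.0237
finger_force: 30.2
```

```bash
python3 - <<'E'
from h import *
c,J=jaw('w7.png')
print('b',fit(c,hexa,.6005,-.0905,.066,.004,(-40,20)))
go(.5322,-.1697,.049,47.6)
E
```

```text
jaw [ 0.6031 -0.0906] (np.float64(-0.7), np.float64(55.0))
b (np.float64(0.6005), np.float64(-0.0905), np.float64(-13.3), np.float64(50.4))
t 28.93 pos [ 0.5004 -0.0897  0.0516] yaw -1.9 turn -49.5 shift before turn [0.0344 0.0789 0.0026] after turn [-0.0376  0.0774  0.0026] q6 [-0.28  1.33] op 0.0243 F [  4.1 -13.6  -5.8] T [-2.42 -0.34  0.69]
```

Nut B is at its final stop: force rises steeply and its angle is about -13°, roughly 34° beyond hand-tight. I back off, lift, and go to nut A.

Call:
play_rows(plan=[[[0.0016,0.018,0],-10,-1],[[0,0,0],0,-1],[[0,0,-0.02],0,-1],[[0,0,-0.025],0,-1],[[0,0,-0.028],0,-1],[[0,0,0],-9.7,-1],[[0,0,0],-9.7,-1],[[0,0,0],-9.7,-1],[[0,0,0],-9.7,-1],[[0,0,0],0,-1]])

```text
time_s: 30.18
ee_pos: [0.4988, -0.1118, 0.126]
ee_rot: [3.132, 0.012, 0.81]
force: [-8.6, -21.9, 4.6]
opening: 0.0378
finger_force: 44.7
```

```bash
python3 - <<'E'
from h import *
go(.5187,-.3065,.124,46.7)
E
```

```text
t 30.18 pos [ 0.4988 -0.1118  0.126 ] yaw 46.4 turn -0.3 shift before turn [-0.1273  0.1486  0.002 ] after turn [-0.1281  0.148   0.002 ] q6 [-0.32  0.45] op 0.0378 F [ -8.6 -21.9   4.6] T [-5.2   1.65 -2.09]
```

```bash
python3 - <<'E'
from h import *
c=shot();s=robot.camera('scene')
a=cv2.cvtColor(s['img'],cv2.COLOR_RGB2BGR)[150:400,150:480];a=cv2.resize(a,(480,364))
b=cv2.resize(cv2.cvtColor(c['img'],cv2.COLOR_RGB2BGR),(485,364))[:, :]
b=cv2.resize(b,(320,240));z=np.zeros((364,800,3),np.uint8);z[:,:480]=a;z[:240,480:]=b
cv2.imwrite('pics/x1.png',z)
E
```

```text
(no output)
```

View pics/x1.png

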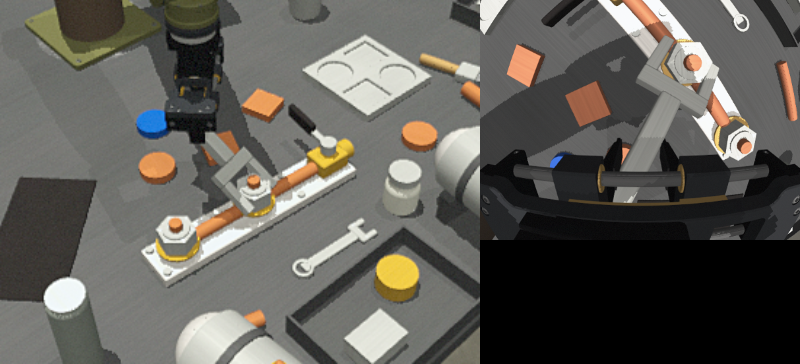

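The picture shows the jaw still caught on nut B (inset 690,60), the wrench tilted and skewed in the fingers, so the grip slipped during the lift. I reverse the turn and the lift, then re-measure.

Call:
play_rows(plan=[[[0,0,0],9.7,-1],[[0,0,0],9.7,-1],[[0,0,0],9.7,-1],[[0,0,0],9.7,-1],[[0,0,0],0,-1]])

```text
time_s: 30.9
ee_pos: [0.4998, -0.1047, 0.1241]
ee_rot: [3.141, -0.001, 0.138]
force: [-0.8, -4.0, -0.8]
opening: 0.0242
finger_force: 30.0
```

```bash
python3 - <<'E'
from h import *
go(.5,-.1,.051,8)
c=shot();save(c,'w8.png')
cv2.imwrite('pics/w8s.png',cv2.resize(cv2.cvtColor(c['img'],cv2.COLOR_RGB2BGR),(480,360)))
E
```

```text
t 30.9 pos [ 0.4998 -0.1047  0.1241] yaw 7.9 turn -0.1 shift before turn [ 0.0009 -0.0046  0.0731] after turn [ 0.0009 -0.0046  0.0731] q6 [-0.31  1.12] op 0.0242 F [-0.8 -4.  -0.8] T [-0.66  0.07 -0.18]
```

View pics/w8s.png

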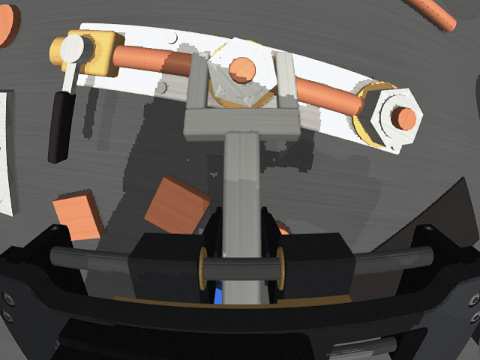

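Call:
play_rows(plan=[[[0,0,0.025],0,-1],[[0,0,0.025],0,-1],[[0,0,0.022],0,-1],[[0,0,0],0,-1]])

```text
time_s: 31.45
ee_pos: [0.4977, -0.1042, 0.0496]
ee_rot: [-3.141, 0.004, 0.137]
force: [-1.4, -4.6, -4.3]
opening: 0.0234
finger_force: 30.0
```

```bash
python3 - <<'E'
from h import *
c,J=jaw('w9.png')
print('b',fit(c,hexa,.6005,-.0905,.066,.004,(-40,20)))
go(.5,-.1,.051,8)
cv2.imwrite('pics/w9s.png',cv2.resize(cv2.cvtColor(c['img'],cv2.COLOR_RGB2BGR),(480,360)))
E
```

```text
jaw [ 0.6077 -0.0909] (np.float64(7.7), np.float64(55.6))
b (np.float64(0.6005), np.float64(-0.0908), np.float64(-11.2), np.float64(52.3))
t 31.5 pos [ 0.4977 -0.1041  0.0502] yaw 7.8 turn -0.2 shift before turn [ 0.0028 -0.0038 -0.0008] after turn [ 0.0029 -0.0038 -0.0008] q6 [-0.31  1.12] op 0.0236 F [-2.6 -3.9 -6.2] T [-0.78  0.84 -0.32]
```

View pics/w9s.png

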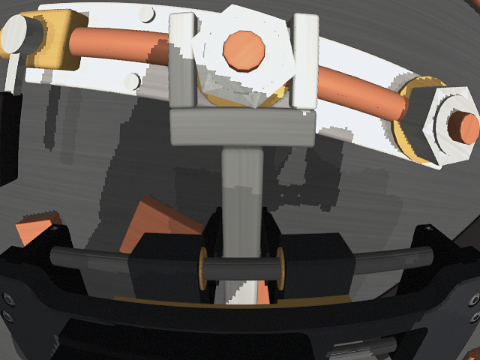

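The wrench is back level on the nut, with the crossbar at (243,127) and prongs at (183,60) and (303,60), but it still presses clockwise. I back off to mid-play, then lift with a check.

Call:
play_rows(plan=[[[0.0006,0.0109,0],-6,-1],[[0.0004,0.009,0],-5,-1],[[0,0,0],0,-1],[[0,0,0],0,-1]])

```text
time_s: 32.0
ee_pos: [0.5022, -0.1235, 0.0507]
ee_rot: [-3.14, 0.004, 0.327]
force: [-4.6, -4.9, -6.2]
opening: 0.0239
finger_force: 30.0
```

```bash
python3 - <<'E'
from h import *
c,J=jaw('w10.png')
print('b',fit(c,hexa,.6005,-.0905,.066,.004,(-40,20)))
go(.5,-.1,.051,8)
E
```

```text
jaw [ 0.6068 -0.0886] (np.float64(18.2), np.float64(56.7))
b (np.float64(0.6005), np.float64(-0.0912), np.float64(0.9), np.float64(52.6))
t 32.05 pos [ 0.5022 -0.1235  0.0507] yaw 18.8 turn 10.8 shift before turn [ 0.0054 -0.023  -0.0003] after turn [ 0.001  -0.0236 -0.0003] q6 [-0.34  0.9 ] op 0.0236 F [-4.2 -4.7 -5.7] T [-1.06  1.11 -0.25]
```

Nut B was dragged back about 12° because the wrench slid forward and the throat is wedged on the nut. I pull back 8 mm to free it.

Call:
play_rows(plan=[[[-0.004,0,0],0,-1],[[-0.004,0,0],0,-1],[[0,0,0],0,-1]])

```text
time_s: 32.42
ee_pos: [0.4981, -0.1257, 0.0527]
ee_rot: [3.14, -0.005, 0.327]
force: [5.2, -0.4, -3.6]
opening: 0.0236
finger_force: 30.0
```

```bash
python3 - <<'E'
from h import *
c,J=jaw('w10.png')
print('b',fit(c,hexa,.6005,-.0905,.066,.004,(-40,20)))
go(.5,-.1,.051,8)
E
```

```text
jaw [ 0.6025 -0.0902] (np.float64(18.5), np.float64(58.2))
b (np.float64(0.6006), np.float64(-0.0907), np.float64(-0.6), np.float64(51.9))
t 32.48 pos [ 0.498  -0.1257  0.0526] yaw 18.7 turn 10.7 shift before turn [ 0.0101 -0.0237  0.0016] after turn [ 0.0055 -0.0252  0.0016] q6 [-0.35  0.89] op 0.024 F [ 4.1 -0.2 -5.1] T [-0.06 -0.62 -0.11]
```

Call:
play_rows(plan=[[[0.0006,-0.0113,0],6,-1],[[0.0005,-0.0094,0],5,-1],[[0.0004,-0.0075,0],4,-1],[[0.0004,-0.0075,0],4,-1],[[0,0,0],0,-1]])

```text
time_s: 33.1
ee_pos: [0.4936, -0.0928, 0.0532]
ee_rot: [3.135, -0.006, -0.0]
force: [5.6, -9.0, -4.3]
opening: 0.0237
finger_force: 30.3
```

```bash
python3 - <<'E'
from h import *
c,J=jaw('w10.png')
print('b',fit(c,hexa,.6005,-.0905,.066,.004,(-40,20)))
go(.5,-.1,.051,8)
E
```

```text
jaw [ 0.6037 -0.0906] (np.float64(1.5), np.float64(56.8))
b (np.float64(0.6007), np.float64(-0.0911), np.float64(-12.6), np.float64(53.9))
t 33.15 pos [ 0.4936 -0.0929  0.0532] yaw -0.0 turn -8.0 shift before turn [0.0064 0.0071 0.0022] after turn [0.0054 0.008  0.0022] q6 [-0.29  1.28] op 0.0239 F [ 6.  -8.  -4.8] T [-1.51 -0.73  0.81]
```

Call:
play_rows(plan=[[[0,0.006,0],-2,-1],[[-0.006,0,0],0,-1],[[-0.006,0,0],0,-1],[[-0.006,0,0],0,-1],[[0,0,0],0,-1]])

```text
time_s: 33.78
ee_pos: [0.4853, -0.0983, 0.0579]
ee_rot: [3.137, -0.031, 0.03]
force: [29.8, 2.9, -7.9]
opening: 0.0241
finger_force: 30.0
```

```bash
python3 - <<'E'
from h import *
c,J=jaw('w10.png')
print('b',fit(c,hexa,.6005,-.0905,.066,.004,(-40,20)))
go(.5,-.1,.051,8)
E
```

```text
jaw [ 0.5835 -0.0921] (np.float64(4.9), np.float64(37.5))
b (np.float64(0.6001), np.float64(-0.091), np.float64(-12.7), np.float64(46.8))
t 33.83 pos [ 0.4853 -0.0983  0.0578] yaw 1.7 turn -6.3 shift before turn [0.0147 0.0021 0.0068] after turn [0.0143 0.0037 0.0068] q6 [-0.31  1.22] op 0.0238 F [28.8  3.  -7.3] T [ 0.42 -4.77  0.5 ]
```

```bash
python3 - <<'E'
from h import *
for n in('w7','w9','w10'):
    g=cv2.GaussianBlur(cv2.imread(f'pics/{n}.png',0),(5,5),0).astype(float)
    for c0 in(265,380):
        d=np.diff(g[0:240,c0:c0+8].mean(1));print(n,c0,[(i,round(d[i])) for i in range(239) if abs(d[i])>9 and abs(d[i])==abs(d[max(0,i-4):i+5]).max()])
E
```

```text
w7 265 [(31, 53), (119, -28), (157, -24), (210, -21)]
w7 380 [(35, 39), (106, -12), (136, -22), (160, 16), (205, -13)]
w9 265 [(12, 46), (26, -11), (86, -26), (141, -16), (193, -22)]
w9 380 [(36, 23), (106, -26), (115, 13), (143, -23), (194, -20)]
w10 265 [(10, 52), (100, -27), (111, -23), (125, -12), (175, -20)]
w10 380 [(6, 47), (125, 34), (161, -21), (170, -14), (195, 13)]
```

The fingers slid along the handle and the jaw stayed wedged across two corners of the nut. I'll relax, release, and look at how the wrench sits.

Call:
play_rows(plan=[[[0.01,0,0.004],0,-1],[[0,0,0],0,-1],[[0,0,0],0,-0.3],[[0,0,0],0,-0.3],[[0,0,0],0,-0.2],[[0,0,-0.03],0,0],[[0,0,-0.05],0,1],[[0,0,0],0,1],[[0,0,0],0,1]])

```text
time_s: 34.95
ee_pos: [0.4822, -0.0967, 0.1266]
ee_rot: [-3.141, 0.001, 0.03]
force: [-0.1, 0.3, -0.6]
opening: 0.072
finger_force: 0.0
```

```bash
python3 - <<'E'
from h import *
c=shot();save(c,'w11.png')
print('b',fit(c,hexa,.6005,-.0905,.066,.004,(-40,20)))
for z in(.046,.05,.054,.058): print('head',z,fit(c,head,.52,-.093,z,.02,(-12,25)))
for z in(.03,.04,.05,.06): print('hand',z,fit(c,hand,.52,-.093,z,.02,(-12,25)))
go(.5,-.1,.051,8)
E
```

```text
b (np.float64(0.6009), np.float64(-0.0903), np.float64(-11.3), np.float64(56.3))
head 0.046 (np.float64(0.5254), np.float64(-0.0946), np.float64(3.4), np.float64(56.1))
head 0.05 (np.float64(0.5234), np.float64(-0.0984), np.float64(4.8), np.float64(57.5))
head 0.054 (np.float64(0.5231), np.float64(-0.0995), np.float64(5.6), np.float64(57.9))
head 0.058 (np.float64(0.5232), np.float64(-0.0973), np.float64(4.6), np.float64(59.0))
hand 0.03 (np.float64(0.5281), np.float64(-0.0962), np.float64(5.6), np.float64(58.6))
hand 0.04 (np.float64(0.5327), np.float64(-0.0957), np.float64(5.6), np.float64(55.8))
hand 0.05 (np.float64(0.5105), np.float64(-0.0982), np.float64(5.4), np.float64(48.3))
hand 0.06 (np.float64(0.5168), np.float64(-0.0982), np.float64(6.5), np.float64(43.6))
t 35.0 pos [ 0.4817 -0.0966  0.1257] yaw 1.7 turn -6.3 shift before turn [0.0182 0.0039 0.0747] after turn [0.0176 0.0059 0.0747] q6 [-0.31  1.23] op 0.0764 F [ 0.2 -0.1 -0.1] T [-0.06  0.15 -0.  ]
```

```bash
python3 - <<'E'
from h import *
go(.583,-.0925,.048,5)
E
```

```text
t 35.0 pos [ 0.4817 -0.0966  0.1257] yaw 1.7 turn -3.3 shift before turn [ 0.1014 -0.0011  0.0777] after turn [0.1013 0.0048 0.0777] q6 [-0.31  1.23] op 0.0764 F [ 0.2 -0.1 -0.1] T [-0.06  0.15 -0.  ]
```

Call:
play_rows(plan=[[[0.05,0,0],0,1],[[0.0515,-0.001,0],-3.3,1],[[0,0,0],0,1],[[0,0,0.03],0,1],[[0,0,0.025],0,1],[[0,0,0.0],0,1]])

```text
time_s: 35.75
ee_pos: [0.5804, -0.0922, 0.0682]
ee_rot: [-3.139, 0.008, 0.087]
force: [-0.1, 0.2, -0.4]
opening: 0.0952
finger_force: 0.0
```

```bash
python3 - <<'E'
from h import *
go(.583,-.0925,.048,5)
E
```

```text
t 35.75 pos [ 0.5804 -0.0922  0.0682] yaw 5.0 turn -0.0 shift before turn [0.0025 0.0005 0.0202] after turn [0.0025 0.0005 0.0202] q6 [-0.25  1.23] op 0.0952 F [-0.1  0.2 -0.4] T [-0.05  0.15 -0.01]
```

Call:
play_rows(plan=[[[0,0,0.012],0,1],[[0,0,0.009],0,1],[[0,0,0],0,1]])

```text
time_s: 36.12
ee_pos: [0.5838, -0.0929, 0.0506]
ee_rot: [-3.141, 0.001, 0.087]
force: [-0.2, 0.3, -0.1]
opening: 0.0951
finger_force: 0.0
```

```bash
python3 - <<'E'
from h import *
go(.583,-.0925,.048,5)
E
```

```text
t 36.12 pos [ 0.5838 -0.0929  0.0506] yaw 5.0 turn 0.0 shift before turn [-0.0007 -0.0005  0.0026] after turn [-0.0007 -0.0005  0.0026] q6 [-0.25  1.23] op 0.0951 F [-0.2  0.3 -0.1] T [-0.02  0.18  0.07]
```

Call:
play_rows(plan=[[[0,0,0.002],0,0.9],[[0,0,0],0,-1],[[0,0,0],0,-1],[[0,0,0],0,-1]])

```text
time_s: 36.62
ee_pos: [0.5845, -0.0927, 0.0494]
ee_rot: [-3.141, -0.0, 0.087]
force: [0.6, 3.2, 1.3]
opening: 0.084
finger_force: 30.0
```

```bash
python3 - <<'E'
from h import *
go(.583,-.0925,.048,5)
E
```

```text
t 36.62 pos [ 0.5845 -0.0927  0.0494] yaw 5.0 turn 0.0 shift before turn [-0.0015 -0.0003  0.0014] after turn [-0.0015 -0.0003  0.0014] q6 [-0.25  1.23] op 0.084 F [0.6 3.2 1.3] T [0.38 0.09 0.1 ]
```

Call:
play_rows(plan=[[[0,0,-0.006],0,-1],[[0,0,-0.006],0,-1],[[0,0,0],0,-1]])

```text
time_s: 37.0
ee_pos: [0.5817, -0.0929, 0.0559]
ee_rot: [-3.141, 0.005, 0.088]
force: [6.5, -2.2, -19.9]
opening: 0.0839
finger_force: 29.8
```

```bash
python3 - <<'E'
from h import *
go(.583,-.0925,.048,5)
E
```

```text
t 37.0 pos [ 0.5817 -0.0929  0.0559] yaw 5.1 turn 0.1 shift before turn [ 0.0013 -0.0002  0.0079] after turn [ 0.0013 -0.0002  0.0079] q6 [-0.25  1.23] op 0.0839 F [  6.5  -2.2 -19.9] T [-0.2  -0.91  0.35]
```

Call:
play_rows(plan=[[[0,0,-0.006],0,-1],[[0,0,-0.006],0,-1],[[0,0,0],0,-1]])

```text
time_s: 37.38
ee_pos: [0.5828, -0.0931, 0.0718]
ee_rot: [-3.141, 0.004, 0.087]
force: [-0.4, -0.2, -3.7]
opening: 0.084
finger_force: 29.9
```

```bash
python3 - <<'E'
from h import *
go(.583,-.0925,.048,5)
E
```

```text
t 37.38 pos [ 0.5828 -0.0931  0.0718] yaw 5.0 turn -0.0 shift before turn [ 0.0003 -0.0005  0.0238] after turn [ 0.0003 -0.0005  0.0238] q6 [-0.25  1.24] op 0.084 F [-0.4 -0.2 -3.7] T [-0.14  0.01 -0.03]
```

Call:
play_rows(plan=[[[0,0,-0.01],0,-1],[[0,0,-0.01],0,-1],[[0,0,0],0,-1]])

```text
time_s: 37.75
ee_pos: [0.5865, -0.0933, 0.0965]
ee_rot: [3.14, -0.006, 0.088]
force: [0.3, 0.4, -3.1]
opening: 0.0845
finger_force: 30.0
```

```bash
python3 - <<'E'
from h import *
go(.583,-.0925,.048,5)
c=shot();save(c,'w12.png')
s=robot.camera('scene');save(s,'s12.png')
E
```

```text
t 37.75 pos [ 0.5865 -0.0933  0.0965] yaw 5.0 turn 0.0 shift before turn [-0.0034 -0.0011  0.0485] after turn [-0.0034 -0.0011  0.0485] q6 [-0.25  1.23] op 0.0845 F [ 0.3  0.4 -3.1] T [-0.02 -0.12 -0.06]
```

The wrench came free, 3.7 N hanging. I carry it by the head to the mat, where laying it down will level it in the grip.

Call:
play_rows(plan=[[[0,0,-0.04],0,-1],[[0,0,-0.04],0,-1],[[0,0,0],10,-1],[[0,0,0],10,-1],[[0,0,0],10,-1],[[0,0,0],10,-1],[[0,0,0],10,-1],[[0,0,0],0,-1]])

```text
time_s: 38.85
ee_pos: [0.584, -0.093, 0.1727]
ee_rot: [3.141, 0.001, -0.783]
force: [0.4, -0.5, -4.5]
opening: 0.0845
finger_force: 30.0
```

```bash
python3 - <<'E'
from h import *
go(.453,-.4086,.06,-45)
c=robot.camera('scene');save(c,'s13.png')
t=robot.camera('top');save(t,'t13.png')
for k,n,x,y in((circ(.03),'d2',.4221,-.1472),(sq(.056),'s1',.4217,.0893),(sq(.056),'s2',.4553,-.0394),(circ(.03),'d1',.6627,.235)): print(n,fit(t,k,x,y,.016,.012,44))
E
```

```text
t 38.85 pos [ 0.584  -0.093   0.1727] yaw -44.9 turn 0.1 shift before turn [0.1298 0.3161 0.1127] after turn [0.1306 0.3158 0.1127] q6 [-0.25  2.11] op 0.0845 F [ 0.4 -0.5 -4.5] T [-0.1   0.04  0.03]
d2 (np.float64(0.4341), np.float64(-0.1555), np.float64(-21.6), np.float64(36.2))
s1 (np.float64(0.4219), np.float64(0.0891), np.float64(18.9), np.float64(60.0))
s2 (np.float64(0.4646), np.float64(-0.0354), np.float64(-3.3), np.float64(34.7))
d1 (np.float64(0.6633), np.float64(0.2345), np.float64(3.5), np.float64(60.0))
```

Call:
play_rows(plan=[[[0.0217,0.0527,0],0,-1],[[0.0217,0.0527,0],0,-1],[[0.0217,0.0527,0],0,-1],[[0.0217,0.0527,0],0,-1],[[0.0217,0.0527,0],0,-1],[[0.0217,0.0525,0],0,-1],[[0,0,0.04],0,-1],[[0,0,0.04],0,-1],[[0,0,0.03],0,-1],[[0,0,0],0,-1]])

```text
time_s: 40.2
ee_pos: [0.4515, -0.4071, 0.0606]
ee_rot: [-3.141, 0.006, -0.784]
force: [0.6, 0.3, -4.9]
opening: 0.0841
finger_force: 30.0
```

```bash
python3 - <<'E'
from h import *
go(.453,-.4086,.014,-45)
E
```

```text
t 40.2 pos [ 0.4515 -0.4071  0.0606] yaw -44.9 turn 0.1 shift before turn [ 0.0021 -0.      0.0466] after turn [ 0.0021 -0.      0.0466] q6 [-0.82  1.53] op 0.0841 F [ 0.6  0.3 -4.9] T [-0.15  0.04 -0.  ]
```

Call:
play_rows(plan=[[[0,0,0.015],0,-1],[[0,0,0.015],0,-1],[[0,0,0.008],0,-1],[[0,0,0],0,-1]])

```text
time_s: 40.7
ee_pos: [0.4525, -0.408, 0.0243]
ee_rot: [-3.142, 0.002, -0.785]
force: [0.0, 0.8, -1.5]
opening: 0.0838
finger_force: 30.0
```

```bash
python3 - <<'E'
from h import *
go(.453,-.4086,.014,-45)
E
```

```text
t 40.7 pos [ 0.4525 -0.408   0.0243] yaw -45.0 turn 0.0 shift before turn [0.0008 0.     0.0103] after turn [0.0008 0.     0.0103] q6 [-0.82  1.53] op 0.0838 F [ 0.   0.8 -1.5] T [ 0.12  0.3  -0.  ]
```

Call:
play_rows(plan=[[[0,0,0.005],0,-1],[[0,0,0.005],0,-1],[[0,0,0],0,-1]])

```text
time_s: 41.08
ee_pos: [0.4531, -0.4087, 0.0151]
ee_rot: [3.142, -0.001, -0.785]
force: [0.6, -2.1, -1.1]
opening: 0.0837
finger_force: 30.0
```

```bash
python3 - <<'E'
from h import *
go(.453,-.4086,.014,-45)
E
```

```text
t 41.08 pos [ 0.4531 -0.4087  0.0151] yaw -45.0 turn 0.0 shift before turn [-0.0001 -0.      0.0011] after turn [-0.0001 -0.      0.0011] q6 [-0.82  1.53] op 0.0837 F [ 0.6 -2.1 -1.1] T [-0.1   0.07  0.04]
```

Call:
play_rows(plan=[[[0,0,0.003],0,-1],[[0,0,0],0,-1]])

```text
time_s: 41.32
ee_pos: [0.4531, -0.4088, 0.0149]
ee_rot: [-3.141, 0.001, -0.785]
force: [-5.2, 3.9, 13.2]
opening: 0.0842
finger_force: 30.0
```

```bash
python3 - <<'E'
from h import *
go(.453,-.4086,.014,-45)
E
```

```text
t 41.33 pos [ 0.4531 -0.4088  0.0149] yaw -45.0 turn -0.0 shift before turn [-0.0002 -0.      0.0009] after turn [-0.0002 -0.      0.0009] q6 [-0.82  1.53] op 0.0842 F [-5.2  3.9 13.2] T [1.27 0.81 0.13]
```

The wrench is flat on the mat. I'll regrip, lift and go to nut A by the head grip, where the fingers centre it sideways.

Call:
play_rows(plan=[[[0,0,-0.002],0,1],[[0,0,0],0,1],[[0,0,0],0,-1],[[0,0,0],0,-1],[[0,0,0],0,-1],[[0,0,0],0,-1],[[0,0,-0.04],0,-1],[[0,0,-0.05],0,-1],[[0,0,-0.05],0,-1],[[0,0,0],-10.2,-1],[[0,0,0],-10.2,-1],[[0,0,0],-10.2,-1]])

```text
time_s: 42.82
ee_pos: [0.4525, -0.4079, 0.153]
ee_rot: [-3.14, 0.001, -0.246]
force: [0.2, -0.2, -4.3]
opening: 0.0841
finger_force: 30.0
```

Call:
play_rows(plan=[[[0,0,0],-10.2,-1],[[0,0,0],-10.2,-1],[[0,0,0],-10.2,-1],[[0,0,0],-10.2,-1],[[0,0,0],-10.2,-1],[[0,0,0],-10.4,-1],[[0,0,0],0,-1]])

```text
time_s: 43.7
ee_pos: [0.4524, -0.4078, 0.1529]
ee_rot: [-3.139, -0.001, 0.818]
force: [-0.7, -0.1, -4.5]
opening: 0.084
finger_force: 30.0
```

```bash
python3 - <<'E'
from h import *
go(.5767,-.2456,.125,47)
c=shot();save(c,'w13.png');o=robot.get_obs();a=o['ee_rot'][2];p=o['ee_pos'];u=np.array([np.cos(a),np.sin(a)])
w0=p[:2]-.061*u
h2=poly([[.101,.042],[.101,.0272],[.07,.0272]],40)[:-40];h3=h2*[1,-1];pr=np.r_[h2,h3]
for dz in(-.003,.003,.009):
    h=fit(c,pr,w0[0],w0[1],p[2]+dz,.012,(np.degrees(a)-8,np.degrees(a)+8));d=np.array(h[:2])-p[:2];print(dz,h,'along',d@u,'lat',d@[u[1],-u[0]])
E
```

```text
t 43.7 pos [ 0.4524 -0.4078  0.1529] yaw 46.9 turn -0.1 shift before turn [ 0.2034 -0.0202  0.0279] after turn [ 0.2034 -0.0198  0.0279] q6 [-0.82 -0.07] op 0.084 F [-0.7 -0.1 -4.5] T [ 0.02 -0.04 -0.02]
-0.003 (np.float64(0.4094), np.float64(-0.4507), np.float64(46.6), np.float64(60.0)) along -0.06070035435918878 lat -0.00217134718196227
0.003 (np.float64(0.4113), np.float64(-0.4504), np.float64(46.9), np.float64(60.0)) along -0.05918136382182515 lat -0.000991233735127689
0.009 (np.float64(0.4123), np.float64(-0.4496), np.float64(46.8), np.float64(59.1)) along -0.057913694050177475 lat -0.0008095379727919524
```

Call:
play_rows(plan=[[[0.05,-0.005,0],0,-1],[[0.05,-0.005,0],0,-1],[[0.05,-0.005,0],0,-1],[[0.0515,-0.005,0],0,-1],[[0,0,0.02],0,-1],[[0,0,0.02],0,-1],[[0,0,0.02],0,-1],[[0,0,0],0,-1]])

```text
time_s: 44.75
ee_pos: [0.5731, -0.2474, 0.0905]
ee_rot: [-3.135, 0.002, 0.818]
force: [-0.5, -0.1, -3.7]
opening: 0.0839
finger_force: 30.0
```

```bash
python3 - <<'E'
from h import *
go(.5751,-.2469,.0495,47)
c=shot();save(c,'w14.png')
print(fit(c,hexa,.59,-.231,.066,.006,(0,40)),fit(c,circ(.01),.59,-.231,.082,.008,1))
E
```

```text
t 44.75 pos [ 0.5731 -0.2474  0.0905] yaw 46.9 turn -0.1 shift before turn [0.0017 0.0011 0.041 ] after turn [0.0017 0.0011 0.041 ] q6 [-0.49  0.26] op 0.0839 F [-0.5 -0.1 -3.7] T [ 0.06 -0.03  0.03]
(np.float64(0.589), np.float64(-0.2305), np.float64(17.8), np.float64(57.5)) (np.float64(0.5897), np.float64(-0.2298), np.float64(0.0), np.float64(55.7))
```

Call:
play_rows(plan=[[[0.0015,0.0008,0.01],0,-1],[[0,0,0.01],0,-1],[[0,0,0.01],0,-1],[[0,0,0],0,-1]])

```text
time_s: 45.3
ee_pos: [0.5764, -0.2465, 0.0626]
ee_rot: [-3.139, 0.001, 0.82]
force: [0.4, 0.2, -4.6]
opening: 0.0842
finger_force: 30.0
```

```bash
python3 - <<'E'
from h import *
go(.5751,-.2469,.0495,47)
E
```

```text
t 45.3 pos [ 0.5764 -0.2465  0.0626] yaw 47.0 turn 0.0 shift before turn [-0.0012 -0.0007  0.0131] after turn [-0.0012 -0.0007  0.0131] q6 [-0.49  0.26] op 0.0842 F [ 0.4  0.2 -4.6] T [ 0.04 -0.   -0.03]
```

Call:
play_rows(plan=[[[0,0,0.01],0,-1],[[0,0,0],0,-1]])

```text
time_s: 45.55
ee_pos: [0.5768, -0.2467, 0.053]
ee_rot: [-3.14, 0.0, 0.82]
force: [-0.0, 0.3, -3.7]
opening: 0.0845
finger_force: 30.0
```

```bash
python3 - <<'E'
from h import *
go(.5751,-.2469,.0495,47)
E
```

```text
t 45.55 pos [ 0.5768 -0.2467  0.053 ] yaw 47.0 turn 0.0 shift before turn [-0.0013 -0.0011  0.0035] after turn [-0.0013 -0.0011  0.0035] q6 [-0.49  0.26] op 0.0845 F [-0.   0.3 -3.7] T [ 0.09 -0.06  0.01]
```

Call:
play_rows(plan=[[[0.0001,-0.0021,0],6,-1],[[0.0001,-0.0021,0],6,-1],[[0.0001,-0.0021,0],6,-1],[[0,0,0],0,-1]])

```text
time_s: 46.05
ee_pos: [0.5715, -0.2413, 0.0531]
ee_rot: [-3.138, 0.004, 0.509]
force: [-4.3, 2.0, -3.6]
opening: 0.0844
finger_force: 30.0
```

```bash
python3 - <<'E'
from h import *
go(.5751,-.2469,.0495,47)
E
```

```text
t 46.05 pos [ 0.5715 -0.2413  0.0531] yaw 29.1 turn -17.9 shift before turn [0.0004 0.0067 0.0036] after turn [-0.0016  0.0065  0.0036] q6 [-0.49  0.58] op 0.0844 F [-4.3  2.  -3.6] T [0.36 0.83 0.72]
```

Call:
play_rows(plan=[[[0.0001,-0.0021,0],6,-1],[[0.0001,-0.0021,0],6,-1],[[0,0,0],0,-1]])

```text
time_s: 46.42
ee_pos: [0.57, -0.2372, 0.0531]
ee_rot: [-3.139, 0.004, 0.3]
force: [-5.3, 2.2, -4.9]
opening: 0.0838
finger_force: 30.1
```

```bash
python3 - <<'E'
from h import *
go(.5751,-.2469,.0495,47)
E
```

```text
t 46.42 pos [ 0.57   -0.2372  0.0531] yaw 17.2 turn -29.8 shift before turn [0.002  0.0107 0.0036] after turn [-0.0036  0.0103  0.0036] q6 [-0.48  0.79] op 0.0838 F [-5.3  2.2 -4.9] T [0.45 0.85 0.65]
```

Call:
play_rows(plan=[[[0.0001,-0.0021,0],6,-1],[[0,0,0],0,-1]])

```text
time_s: 46.68
ee_pos: [0.5695, -0.2351, 0.053]
ee_rot: [-3.139, 0.004, 0.195]
force: [-5.0, 3.0, -4.0]
opening: 0.0839
finger_force: 30.1
```

```bash
python3 - <<'E'
from h import *
go(.5751,-.2469,.0495,47)
E
```

```text
t 46.67 pos [ 0.5695 -0.2351  0.053 ] yaw 11.2 turn -35.8 shift before turn [0.0032 0.0127 0.0035] after turn [-0.0048  0.0121  0.0035] q6 [-0.48  0.9 ] op 0.0839 F [-5.  3. -4.] T [0.54 0.89 0.65]
```

Call:
play_rows(plan=[[[0.0001,-0.0015,0],4,-1],[[0,0,0],0,-1]])

```text
time_s: 46.92
ee_pos: [0.5693, -0.2337, 0.053]
ee_rot: [-3.139, 0.005, 0.126]
force: [-4.6, 2.6, -5.1]
opening: 0.0843
finger_force: 30.1
```

```bash
python3 - <<'E'
from h import *
go(.5751,-.2469,.0495,47)
E
```

```text
t 46.92 pos [ 0.5693 -0.2337  0.053 ] yaw 7.2 turn -39.8 shift before turn [0.0041 0.0139 0.0035] after turn [-0.0057  0.0133  0.0035] q6 [-0.48  0.97] op 0.0843 F [-4.6  2.6 -5.1] T [0.53 0.85 0.75]
```

Call:
play_rows(plan=[[[0.0001,-0.0011,0],3,-1],[[0,0,0],0,-1]])

```text
time_s: 47.18
ee_pos: [0.5694, -0.2326, 0.053]
ee_rot: [-3.14, 0.004, 0.074]
force: [-5.0, 3.7, -3.8]
opening: 0.0843
finger_force: 30.1
```

```bash
python3 - <<'E'
from h import *
go(.5751,-.2469,.0495,47)
E
```

```text
t 47.17 pos [ 0.5694 -0.2326  0.053 ] yaw 4.3 turn -42.7 shift before turn [0.0046 0.0147 0.0035] after turn [-0.0066  0.0139  0.0035] q6 [-0.47  1.02] op 0.0843 F [-5.   3.7 -3.8] T [0.54 0.81 1.  ]
```

Call:
play_rows(plan=[[[0.0001,-0.0011,0],3,-1],[[0,0,0],0,-1]])

```text
time_s: 47.42
ee_pos: [0.5699, -0.2317, 0.053]
ee_rot: [-3.141, 0.003, 0.023]
force: [-2.8, 3.3, -7.3]
opening: 0.0843
finger_force: 30.3
```

```bash
python3 - <<'E'
from h import *
go(.5751,-.2469,.0495,47)
c=shot();print(fit(c,hexa,.59,-.231,.066,.006,(-40,20)))
E
```

```text
t 47.42 pos [ 0.5699 -0.2317  0.053 ] yaw 1.3 turn -45.7 shift before turn [0.0048 0.0153 0.0035] after turn [-0.0076  0.0142  0.0035] q6 [-0.47  1.08] op 0.0843 F [-2.8  3.3 -7.3] T [0.47 0.54 1.61]
(np.float64(0.5896), np.float64(-0.2303), np.float64(-11.7), np.float64(54.6))
```

Nut A is at its final stop too: 1.6 N m, angle -11.7°. I relax and lift straight up.

Call:
play_rows(plan=[[[0,0.001,0],-3,-1],[[0,0,-0.006],0,-1],[[0,0,-0.006],0,-1],[[0,0,-0.008],0,-1],[[0,0,-0.01],0,-1],[[0,0,0],0,-1]])

```text
time_s: 48.22
ee_pos: [0.5703, -0.2334, 0.0823]
ee_rot: [-3.141, 0.002, 0.068]
force: [1.6, -0.6, -19.6]
opening: 0.0838
finger_force: 29.7
```

```bash
python3 - <<'E'
from h import *
go(.5751,-.2469,.0495,47)
c=shot();print(fit(c,hexa,.59,-.231,.066,.006,(-40,20)))
print(fit(c,hexa,.6005,-.0905,.066,.006,(-40,20)))
E
```

```text
t 48.23 pos [ 0.5703 -0.2334  0.0823] yaw 3.9 turn -43.1 shift before turn [0.0039 0.0138 0.0328] after turn [-0.0066  0.0128  0.0328] q6 [-0.48  1.03] op 0.0838 F [  1.6  -0.6 -19.6] T [-0.21 -0.04  0.2 ]
(np.float64(0.5894), np.float64(-0.2302), np.float64(-11.1), np.float64(58.5))
(np.float64(0.6005), np.float64(-0.0914), np.float64(-8.3), np.float64(57.9))
```

Call:
play_rows(plan=[[[0,0,-0.008],0,-1],[[0,0,-0.008],0,-1],[[0,0,0],0,-1],[[0,0,0],0,-1]])

```text
time_s: 48.78
ee_pos: [0.5723, -0.234, 0.1025]
ee_rot: [3.14, -0.003, 0.07]
force: [-0.2, -0.5, -4.2]
opening: 0.0841
finger_force: 29.9
```

```bash
python3 - <<'E'
from h import *
go(.5751,-.2469,.0495,47)
c=shot();save(c,'w15.png');o=robot.get_obs();a=o['ee_rot'][2];p=o['ee_pos'];u=np.array([np.cos(a),np.sin(a)])
w0=np.array([.59,-.2305])-.081*u
h2=poly([[.101,.042],[.101,.0272],[.07,.0272]],40)[:-40];pr=np.r_[h2,h2*[1,-1]]
for z in(.05,.056,.09,.1): print(z,fit(c,pr,w0[0],w0[1],z,.015,(-8,20)))
E
```

```text
t 48.77 pos [ 0.5723 -0.234   0.1025] yaw 4.0 turn -43.0 shift before turn [0.0019 0.013  0.053 ] after turn [-0.0075  0.0108  0.053 ] q6 [-0.47  1.03] op 0.0841 F [-0.2 -0.5 -4.2] T [ 0.   -0.03 -0.01]
0.05 (np.float64(0.5082), np.float64(-0.2332), np.float64(4.1), np.float64(48.4))
0.056 (np.float64(0.5201), np.float64(-0.2451), np.float64(14.1), np.float64(53.5))
0.09 (np.float64(0.5158), np.float64(-0.2369), np.float64(4.2), np.float64(59.2))
0.1 (np.float64(0.5196), np.float64(-0.2339), np.float64(2.2), np.float64(55.2))
```

Call:
play_rows(plan=[[[0,0,-0.035],0,-1],[[0,0,-0.035],0,-1],[[0,0,0],9.8,-1],[[0,0,0],9.8,-1],[[0,0,0],9.8,-1],[[0,0,0],9.8,-1],[[0,0,0],9.8,-1],[[0,0,0],0,-1]])

```text
time_s: 49.82
ee_pos: [0.571, -0.2334, 0.1701]
ee_rot: [3.141, 0.0, -0.783]
force: [-0.5, -0.3, -4.2]
opening: 0.0838
finger_force: 30.0
```

```bash
python3 - <<'E'
from h import *
go(.453,-.4086,.07,-45)
E
```

```text
t 49.83 pos [ 0.571  -0.2334  0.1701] yaw -44.9 turn 0.1 shift before turn [0.04   0.2074 0.1001] after turn [0.0404 0.2073 0.1001] q6 [-0.47  1.88] op 0.0838 F [-0.5 -0.3 -4.2] T [-0.11 -0.01  0.03]
```

Call:
play_rows(plan=[[[0.01,0.052,0],0,-1],[[0.01,0.052,0],0,-1],[[0.01,0.052,0],0,-1],[[0.01,0.0515,0],0,-1],[[0,0,0.035],0,-1],[[0,0,0.035],0,-1],[[0,0,0.03],0,-1],[[0,0,0.01],0,-1],[[0,0,0.01],0,-1],[[0,0,0],0,-1]])

```text
time_s: 51.08
ee_pos: [0.4528, -0.4085, 0.0504]
ee_rot: [3.142, -0.0, -0.784]
force: [-0.2, -0.3, -3.4]
opening: 0.0835
finger_force: 30.0
```

```bash
python3 - <<'E'
from h import *
go(.453,-.4086,.014,-45)
E
```

```text
t 51.08 pos [ 0.4528 -0.4085  0.0504] yaw -44.9 turn 0.1 shift before turn [ 0.0001 -0.0001  0.0364] after turn [ 0.0001 -0.0001  0.0364] q6 [-0.82  1.53] op 0.0835 F [-0.2 -0.3 -3.4] T [-0.11  0.04  0.03]
```

Call:
play_rows(plan=[[[0,0,0.008],0,-1],[[0,0,0.006],0,-1],[[0,0,0],0,-1]])

```text
time_s: 51.45
ee_pos: [0.4523, -0.4081, 0.0355]
ee_rot: [-3.142, 0.001, -0.785]
force: [-0.2, -0.3, -4.5]
opening: 0.0838
finger_force: 30.0
```

```bash
python3 - <<'E'
from h import *
go(.453,-.4086,.014,-45)
E
```

```text
t 51.45 pos [ 0.4523 -0.4081  0.0355] yaw -45.0 turn 0.0 shift before turn [ 0.0009 -0.0001  0.0215] after turn [ 0.0009 -0.0001  0.0215] q6 [-0.82  1.53] op 0.0838 F [-0.2 -0.3 -4.5] T [-0.15 -0.01  0.03]
```

Call:
play_rows(plan=[[[0,0,0.008],0,-1],[[0,0,0],0,-1]])

```text
time_s: 51.7
ee_pos: [0.4522, -0.4079, 0.0272]
ee_rot: [-3.142, 0.002, -0.785]
force: [0.1, 0.3, -3.4]
opening: 0.0838
finger_force: 30.0
```

```bash
python3 - <<'E'
from h import *
go(.453,-.4086,.014,-45)
E
```

```text
t 51.7 pos [ 0.4522 -0.4079  0.0272] yaw -45.0 turn 0.0 shift before turn [ 0.0011 -0.0001  0.0132] after turn [ 0.0011 -0.0001  0.0132] q6 [-0.82  1.53] op 0.0838 F [ 0.1  0.3 -3.4] T [-0.15  0.02  0.03]
```

Call:
play_rows(plan=[[[0,0,0.006],0,-1],[[0,0,0],0,-1]])

```text
time_s: 51.95
ee_pos: [0.453, -0.4088, 0.0225]
ee_rot: [3.142, -0.001, -0.785]
force: [0.4, -0.7, -1.7]
opening: 0.0839
finger_force: 30.0
```

```bash
python3 - <<'E'
from h import *
go(.453,-.4086,.014,-45)
E
```

```text
t 51.95 pos [ 0.453  -0.4088  0.0225] yaw -45.0 turn 0.0 shift before turn [-0.0002 -0.0001  0.0085] after turn [-0.0002 -0.0001  0.0085] q6 [-0.82  1.53] op 0.0839 F [ 0.4 -0.7 -1.7] T [-0.17  0.01  0.  ]
```

Call:
play_rows(plan=[[[0,0,0.005],0,-1],[[0,0,0],0,-1]])

```text
time_s: 52.2
ee_pos: [0.4541, -0.4097, 0.0205]
ee_rot: [3.141, -0.003, -0.785]
force: [-1.2, 4.7, 11.0]
opening: 0.0842
finger_force: 29.9
```

```bash
python3 - <<'E'
from h import *
go(.453,-.4086,.014,-45)
E
```

```text
t 52.2 pos [ 0.4541 -0.4097  0.0205] yaw -45.0 turn 0.0 shift before turn [-0.0015  0.      0.0065] after turn [-0.0015  0.      0.0065] q6 [-0.82  1.53] op 0.0842 F [-1.2  4.7 11. ] T [ 0.29  0.82 -0.04]
```

The wrench is down with 11 N on the mat. I release, rise, and go to view nut B and the blanks.

Call:
play_rows(plan=[[[0,0,-0.003],0,1],[[0,0,0],0,1],[[0,0,-0.05],0,1],[[0,0,-0.06],0,1],[[0,0,-0.06],-10.5,1],[[0,0,0],-10.5,1],[[0,0,0],-10.5,1],[[0,0,0],-10.5,1],[[0,0,0],-10.5,1],[[0,0,0],-10.5,1],[[0,0,0],-10.5,1],[[0,0,0],-10.5,1]])

```text
time_s: 53.7
ee_pos: [0.4524, -0.4084, 0.1896]
ee_rot: [-3.141, 0.0, 0.687]
force: [-0.3, 0.6, -0.5]
opening: 0.0948
finger_force: 0.0
```

Call:
play_rows(plan=[[[0,0,0],-10.5,1],[[0,0,0],-10.5,1],[[0,0,0],-10.5,1],[[0,0,0],-10.5,1],[[0,0,0],-9,1],[[0.05,0.03,0],0,1],[[0.05,0.03,0],0,1],[[0.05,0.03,0],0,1],[[0.05,0.03,0],0,1],[[0,0,0],0,1],[[0,0,0],0,1]])

```text
time_s: 55.08
ee_pos: [0.5724, -0.2085, 0.1897]
ee_rot: [-3.141, 0.0, 1.571]
force: [-0.0, -0.1, 0.2]
opening: 0.0953
finger_force: 0.0
```

```bash
python3 - <<'E'
from h import *
go(.60,-.15,.2,90)
c=shot();save(c,'w16.png');t=robot.camera('top');save(t,'t16.png')
print('a',fit(c,hexa,.59,-.2305,.066,.006,(-40,20)));print('b',fit(c,hexa,.6005,-.0905,.066,.006,(-40,20)))
for b in blobs(t,(3,100,120),(20,255,255),0.016): 
    if 40<b[2][0]<66: print(b)
for d in robot.look_for(t,'wrench')[:2]: print(d['p'],w(t,d['centre']))
print(fit(t,head,.41,-.3655,.018,.04,(-70,-20)),fit(t,hand,.41,-.3655,.024,.04,(-70,-20)))
E
```

```text
t 55.08 pos [ 0.5724 -0.2085  0.1897] yaw 90.0 turn 0.0 shift before turn [ 0.0585  0.0277 -0.0103] after turn [ 0.0585  0.0276 -0.0103] q6 [-0.44 -0.44] op 0.0953 F [-0.  -0.1  0.2] T [-0.06  0.04 -0.03]
a (np.float64(0.5897), np.float64(-0.2311), np.float64(-11.6), np.float64(54.1))
b (np.float64(0.6007), np.float64(-0.0905), np.float64(-9.0), np.float64(52.1))
([0.4217, 0.089], (281, 294), array([57., 57.]), 17.7)
([0.4553, -0.0392], (334, 282), array([55., 56.]), 67.9)
([0.609, -0.0136], (325, 219), array([ 42., 126.]), 1.4)
([0.6291, 0.7072], (38, 206), array([61., 61.]), 47.5)
([0.6627, 0.235], (225, 196), array([58., 58.]), 1.0)
([0.7487, -0.2408], (417, 165), array([60., 21.]), 73.8)
0.63 [ 0.43106267 -0.39356193  0.01735031]
(np.float64(0.4131), np.float64(-0.3728), np.float64(-44.4), np.float64(60.0)) (np.float64(0.4373), np.float64(-0.3842), np.float64(-39.7), np.float64(58.0))
```

Nut B reads about 3–4° back from its stop, near the limit. I'll nudge it with the fingers to be sure.

```bash
python3 - <<'E'
from h import *
go(.6006,-.0902,.052,81)
E
```

```text
t 55.23 pos [ 0.572  -0.2097  0.19  ] yaw 89.9 turn 8.9 shift before turn [0.1195 0.0284 0.138 ] after turn [0.1225 0.0096 0.138 ] q6 [-0.44 -0.44] op 0.095 F [1.1 0.8 0.6] T [-0.11  0.07 -0.02]
```

Call:
play_rows(plan=[[[0.06,0.014,0],0,1],[[0.0595,0.014,0],8.9,1],[[0,0,0.045],0,1],[[0,0,0.045],0,1],[[0,0,0.045],0,0.6],[[0,0,0],0,0],[[0,0,0],0,-1],[[0,0,0],0,-1],[[0,0,0],0,-1],[[0,0,0],0,-1]])

```text
time_s: 56.48
ee_pos: [0.6016, -0.0893, 0.0573]
ee_rot: [3.139, 0.001, 1.416]
force: [-3.5, 0.3, 6.5]
opening: 0.0503
finger_force: 29.9
```

```bash
python3 - <<'E'
from h import *
go(.6006,-.0902,.052,81)
E
```

```text
t 56.48 pos [ 0.6016 -0.0893  0.0573] yaw 81.1 turn 0.1 shift before turn [-0.001  -0.0008  0.0053] after turn [-0.001  -0.0008  0.0053] q6 [-0.24 -0.08] op 0.0503 F [-3.5  0.3  6.5] T [-0.23  0.48 -0.03]
```

Call:
play_rows(plan=[[[0,0,0],3,-1],[[0,0,0],2,-1],[[0,0,0],0,-1]])

```text
time_s: 56.85
ee_pos: [0.6016, -0.0897, 0.0574]
ee_rot: [3.139, 0.003, 1.334]
force: [-1.7, -1.6, 6.8]
opening: 0.0503
finger_force: 30.6
```

```bash
python3 - <<'E'
from h import *
go(.6006,-.0902,.052,81)
E
```

```text
t 56.85 pos [ 0.6016 -0.0897  0.0574] yaw 76.4 turn -4.6 shift before turn [-0.0007 -0.0008  0.0054] after turn [-0.0007 -0.0009  0.0054] q6 [-0.23  0.  ] op 0.0503 F [-1.7 -1.6  6.8] T [-0.34  0.52  1.48]
```

Torque of 1.48 N m confirms nut B is at its final stop. Now the blanks, starting with the square at (0.455, -0.039).

Call:
play_rows(plan=[[[0,0,0],-4,1],[[0,0,0],0,1],[[0,0,0],0,1],[[0,0,0],0,1],[[0,0,-0.045],0,1],[[0,0,-0.045],0,1],[[0,0,-0.045],0,1],[[0,-0.047,0],10,1],[[0,-0.047,0],0,1],[[0,-0.047,0],0,1],[[0,0,0],0,1],[[0,0,0],0,1]])

```text
time_s: 58.35
ee_pos: [0.4666, -0.0491, 0.1907]
ee_rot: [3.14, -0.0, 1.223]
force: [-0.7, -0.2, -0.5]
opening: 0.0952
finger_force: 0.0
```

```bash
python3 - <<'E'
from h import *
c=shot();save(c,'w17.png')
print('s2',fit(c,sq(.056),.4553,-.0392,.016,.015,(-45,0)));print('d2',fit(c,circ(.03),.4221,-.147,.016,.015,1))
print('s1',fit(c,sq(.056),.4217,.089,.016,.015,(0,45)))
print(fit(c,hexa,.6005,-.0905,.066,.006,(-40,20)))
go(.4553,-.039,.0155,67)
E
```

```text
s2 (np.float64(0.454), np.float64(-0.039), np.float64(-21.0), np.float64(59.6))
d2 (np.float64(0.4206), np.float64(-0.1465), np.float64(-0.8), np.float64(60.0))
s1 (np.float64(0.4211), np.float64(0.0897), np.float64(17.9), np.float64(60.0))
(np.float64(0.6008), np.float64(-0.0912), np.float64(-10.6), np.float64(56.0))
t 58.4 pos [ 0.467  -0.0492  0.1907] yaw 70.1 turn 3.1 shift before turn [ 0.0056 -0.0145  0.1752] after turn [ 0.0049 -0.0148  0.1752] q6 [-0.22  0.13] op 0.0948 F [0.4 0.3 0.4] T [-0.09  0.06  0.04]
```

Call:
play_rows(plan=[[[0.0053,-0.0152,0.03],2,1],[[0,0,0.05],0,1],[[0,0,0.05],0,1],[[0,0,0.03],0,0.8],[[0,0,0.013],0,0.6],[[0,0,0],0,0.4],[[0,0,0],0,-1],[[0,0,0],0,-1],[[0,0,0],0,-1],[[0,0,0],0,-1]])

```text
time_s: 59.65
ee_pos: [0.455, -0.0391, 0.0188]
ee_rot: [3.138, -0.001, 1.189]
force: [0.5, 0.1, 6.7]
opening: 0.0554
finger_force: 30.0
```

```bash
python3 - <<'E'
from h import *
go(.4545,-.039,.0165,68)
E
```

```text
t 59.65 pos [ 0.455  -0.0391  0.0188] yaw 68.1 turn 0.1 shift before turn [-0.0001 -0.0005  0.0023] after turn [-0.0001 -0.0005  0.0023] q6 [-0.2   0.18] op 0.0554 F [0.5 0.1 6.7] T [-0.16 -0.01  0.03]
```

Call:
play_rows(plan=[[[0,0,-0.05],0,-1],[[0,0,-0.06],0,-1],[[0,0,0],-10.2,-1],[[0,0,0],-10.2,-1],[[0.057,0.0145,0],0,-1],[[0.057,0.0145,0],0,-1],[[0.057,0.0145,0],0,-1],[[0.057,0.0145,0],0,-1],[[0.057,0.0145,0],0,-1],[[0,0,0],0,-1],[[0,0,0],0,-1]])

```text
time_s: 61.02
ee_pos: [0.5322, 0.2439, 0.1258]
ee_rot: [-3.139, 0.001, 1.545]
force: [0.0, -1.0, -2.7]
opening: 0.0558
finger_force: 30.0
```

```bash
python3 - <<'E'
from h import *
go(.528,.2475,.0325,88.5)
c=shot();save(c,'w18.png')
print('nest',fit(c,sq(.17),.488,.2895,.016,.01,(-6,4)),'pocket',fit(c,sq(.062),.448,.331,.016,.008,(-6,4)),fit(c,circ(.033),.530,.329,.016,.008,1))
o=robot.get_obs();p=o['ee_pos'];print('held',fit(c,sq(.056),p[0],p[1],p[2]-.0188+.016,.008,(-8,6)))
E
```

```text
t 61.02 pos [0.5322 0.2439 0.1258] yaw 88.5 turn 0.0 shift before turn [ 0.0035 -0.0043  0.0933] after turn [ 0.0035 -0.0043  0.0933] q6 [0.34 0.36] op 0.0558 F [ 0.  -1.  -2.7] T [-0.12  0.07 -0.01]
nest (np.float64(0.4878), np.float64(0.291), np.float64(-1.4), np.float64(51.4)) pocket (np.float64(0.4485), np.float64(0.3334), np.float64(-1.5), np.float64(60.0)) (np.float64(0.5301), np.float64(0.3313), np.float64(-0.4), np.float64(58.8))
held (np.float64(0.5312), np.float64(0.2484), np.float64(-2.5), np.float64(54.3))
```

Call:
play_rows(plan=[[[0.004,-0.0043,0.03],0,-1],[[0,0,0.03],0,-1],[[0,0,0.02],0,-1],[[0,0,0.006],0,-1],[[0,0,0],0,-1]])

```text
time_s: 61.7
ee_pos: [0.5295, 0.2481, 0.0414]
ee_rot: [3.141, -0.0, 1.544]
force: [0.3, 0.4, -2.2]
opening: 0.0556
finger_force: 30.0
```

```bash
python3 - <<'E'
from h import *
go(.528,.248,.0325,88.5)
E
```

```text
t 61.7 pos [0.5295 0.2481 0.0414] yaw 88.5 turn -0.0 shift before turn [-0.0001 -0.0014  0.0089] after turn [-0.0001 -0.0014  0.0089] q6 [0.35 0.37] op 0.0556 F [ 0.3  0.4 -2.2] T [-0.05  0.13 -0.03]
```

Call:
play_rows(plan=[[[0,0,0.005],0,-1],[[0,0,0.003],0,-1],[[0,0,0],0,-1]])

```text
time_s: 62.08
ee_pos: [0.5291, 0.2485, 0.0331]
ee_rot: [-3.142, 0.0, 1.545]
force: [1.5, 0.6, -2.6]
opening: 0.0558
finger_force: 30.0
```

```bash
python3 - <<'E'
from h import *
go(.528,.248,.0325,88.5)
E
```

```text
t 62.08 pos [0.5291 0.2485 0.0331] yaw 88.5 turn 0.0 shift before turn [-0.0005 -0.0011  0.0006] after turn [-0.0005 -0.0011  0.0006] q6 [0.35 0.37] op 0.0558 F [ 1.5  0.6 -2.6] T [-0.07  0.07  0.01]
```

Call:
play_rows(plan=[[[0,-0.0008,0.0035],0,-1],[[0,0,0.001],0,-1],[[0,0,0],0,-1]])

```text
time_s: 62.45
ee_pos: [0.5283, 0.2485, 0.029]
ee_rot: [-3.141, 0.0, 1.545]
force: [-1.7, -0.6, 0.9]
opening: 0.0556
finger_force: 30.0
```

```bash
python3 - <<'E'
from h import *
go(.528,.248,.0325,88.5)
E
```

```text
t 62.45 pos [0.5283 0.2485 0.029 ] yaw 88.5 turn 0.0 shift before turn [-0.0005 -0.0003 -0.0035] after turn [-0.0005 -0.0003 -0.0035] q6 [0.35 0.37] op 0.0556 F [-1.7 -0.6  0.9] T [-0.15  0.36  0.02]
```

The square is in: TCP z is 0.029 with no load. I release and go to the second square.

Call:
play_rows(plan=[[[0,0,0],0,0.4],[[0,0,0],0,0.4],[[0,0,0],0,0.4],[[0,0,-0.05],0,0.6],[[0,0,-0.05],0,1],[[0,0,-0.05],-10,1],[[-0.032,-0.042,0],-9.5,1],[[-0.025,-0.045,0],0,1],[[-0.025,-0.045,0],0,1],[[-0.025,-0.03,0],0,1],[[0,0,0],0,1],[[0,0,0],0,1]])

```text
time_s: 63.95
ee_pos: [0.4011, 0.1024, 0.1791]
ee_rot: [3.14, -0.0, 1.885]
force: [-0.1, 1.0, 0.1]
opening: 0.0952
finger_force: 0.0
```

```bash
python3 - <<'E'
from h import *
c=shot();save(c,'w19.png')
print('s1',fit(c,sq(.056),.4214,.0895,.016,.012,(0,45)),'placed',fit(c,sq(.056),.528,.2485,.026,.012,(-8,6)),'nest',fit(c,sq(.17),.488,.2905,.016,.01,(-6,4)))
go(.4214,.0895,.0165,108)
E
```

```text
s1 (np.float64(0.4205), np.float64(0.09), np.float64(17.0), np.float64(59.7)) placed (np.float64(0.5266), np.float64(0.2489), np.float64(-1.4), np.float64(60.0)) nest (np.float64(0.4881), np.float64(0.2891), np.float64(-1.8), np.float64(45.8))
t 64.0 pos [0.4012 0.1026 0.179 ] yaw 108.0 turn 0.0 shift before turn [-0.0187  0.0152  0.1625] after turn [-0.0187  0.0152  0.1625] q6 [ 0.12 -0.19] op 0.0949 F [-0.6  1.1  0.5] T [-0.07  0.01 -0.02]
```

Call:
play_rows(plan=[[[-0.0184,0.0148,0.03],0,1],[[0,0,0.05],0,1],[[0,0,0.05],0,1],[[0,0,0.02],0,0.8],[[0,0,0.0125],0,0.6],[[0,0,0],0,0.4],[[0,0,0],0,-1],[[0,0,0],0,-1],[[0,0,0],0,-1],[[0,0,0],0,-1]])

```text
time_s: 65.25
ee_pos: [0.4217, 0.0894, 0.0175]
ee_rot: [3.139, 0.0, 1.885]
force: [0.7, 0.8, 5.3]
opening: 0.0559
finger_force: 30.0
```

```bash
python3 - <<'E'
from h import *
go(.448,.3315,.12,88.5)
E
```

```text
t 65.25 pos [0.4217 0.0894 0.0175] yaw 108.0 turn 19.5 shift before turn [ 0.2221  0.0999 -0.1025] after turn [ 0.2427  0.02   -0.1025] q6 [ 0.08 -0.23] op 0.0559 F [0.7 0.8 5.3] T [ 0.09 -0.01  0.08]
```

Call:
play_rows(plan=[[[0,0,-0.05],0,-1],[[0,0,-0.05],0,-1],[[0,0,0],9.8,-1],[[0,0,0],9.7,-1],[[0.0608,0.005,0],0,-1],[[0.0608,0.005,0],0,-1],[[0.0608,0.005,0],0,-1],[[0.0608,0.005,0],0,-1],[[0,0,0],0,-1],[[0,0,0],0,-1]])

```text
time_s: 66.5
ee_pos: [0.4456, 0.331, 0.1147]
ee_rot: [-3.139, 0.002, 1.545]
force: [-0.5, -0.4, -3.6]
opening: 0.0559
finger_force: 30.0
```

```bash
python3 - <<'E'
from h import *
go(.4481,.332,.036,88.5)
E
```

```text
t 66.5 pos [0.4456 0.331  0.1147] yaw 88.5 turn 0.0 shift before turn [0.001  0.0024 0.0787] after turn [0.001  0.0024 0.0787] q6 [0.54 0.57] op 0.0559 F [-0.5 -0.4 -3.6] T [-0.13  0.05  0.05]
```

Call:
play_rows(plan=[[[0.001,0.0024,0.03],0,-1],[[0,0,0.03],0,-1],[[0,0,0.015],0,-1],[[0,0,0],0,-1]])

```text
time_s: 67.0
ee_pos: [0.4482, 0.3312, 0.0398]
ee_rot: [-3.139, 0.002, 1.543]
force: [-0.2, -0.5, -3.2]
opening: 0.056
finger_force: 30.0
```

```bash
python3 - <<'E'
from h import *
go(.4481,.332,.0275,88.5)
E
```

```text
t 67.0 pos [0.4482 0.3312 0.0398] yaw 88.4 turn -0.1 shift before turn [ 0.0008 -0.0001  0.0123] after turn [ 0.0008 -0.0001  0.0123] q6 [0.54 0.57] op 0.056 F [-0.2 -0.5 -3.2] T [-0.1   0.02  0.  ]
```

Call:
play_rows(plan=[[[0.0008,0,0.006],0,-1],[[0,0,0.004],0,-1],[[0,0,0.002],0,-1],[[0,0,0],0,-1]])

```text
time_s: 67.5
ee_pos: [0.4491, 0.3336, 0.0292]
ee_rot: [3.142, -0.0, 1.545]
force: [-0.5, 0.9, -3.5]
opening: 0.0553
finger_force: 30.0
```

```bash
python3 - <<'E'
from h import *
go(.4481,.332,.0275,88.5)
E
```

```text
t 67.5 pos [0.4491 0.3336 0.0292] yaw 88.5 turn 0.0 shift before turn [-0.0016 -0.001   0.0017] after turn [-0.0016 -0.001   0.0017] q6 [0.54 0.57] op 0.0553 F [-0.5  0.9 -3.5] T [-0.13 -0.01 -0.01]
```

Call:
play_rows(plan=[[[0,0,0],0,0.4],[[0,0,0],0,0.4],[[0,0,0],0,0.4],[[0,0,-0.05],0,0.6],[[0,0,-0.05],0,1],[[0,0,-0.05],0,1],[[-0.0227,0.0476,0],0,1],[[-0.0227,0.0476,0],0,1],[[-0.0227,0.0476,0],0,1],[[-0.0227,0.0476,0],0,1],[[-0.0227,0.0476,0],0,1],[[0,0,0],-9,1]])

```text
time_s: 69.0
ee_pos: [0.6868, 0.2114, 0.1785]
ee_rot: [3.141, 0.001, 1.703]
force: [-0.5, 0.1, -0.4]
opening: 0.0952
finger_force: 0.0
```

Call:
play_rows(plan=[[[0,0,0],-9,1],[[0,0,0],-9,1],[[0,0,0],-9,1],[[0,0,0],-9,1],[[0,0,0],0,1],[[0,0,0],0,1]])

```text
time_s: 69.75
ee_pos: [0.6841, 0.2139, 0.1792]
ee_rot: [3.142, 0.0, 2.328]
force: [-0.3, -0.8, 0.7]
opening: 0.0952
finger_force: 0.0
```

```bash
python3 - <<'E'
from h import *
c=shot();save(c,'w20.png')
print('d1',fit(c,circ(.03),.663,.2355,.016,.015,1),'s1p',fit(c,sq(.056),.4481,.332,.026,.012,(-8,6)),'s2p',fit(c,sq(.056),.528,.2485,.026,.012,(-8,6)))
go(.663,.2355,.0175,133.5)
E
```

```text
d1 (np.float64(0.6619), np.float64(0.2356), np.float64(0.2), np.float64(60.0)) s1p (np.float64(0.4573), np.float64(0.3254), np.float64(0.8), np.float64(4.3)) s2p (np.float64(0.5274), np.float64(0.247), np.float64(-0.8), np.float64(54.3))
t 69.8 pos [0.6841 0.2139 0.1791] yaw 133.4 turn -0.1 shift before turn [ 0.0302 -0.0005  0.1616] after turn [ 0.0302 -0.0004  0.1616] q6 [ 0.23 -0.53] op 0.0955 F [ 0.6 -0.1  0.3] T [-0.04  0.01 -0.01]
```

Call:
play_rows(plan=[[[0.0305,-0.0008,0.03],0,1],[[0,0,0.05],0,1],[[0,0,0.05],0,1],[[0,0,0.02],0,0.8],[[0,0,0.0115],0,0.6],[[0,0,0],0,0.4],[[0,0,0],0,-1],[[0,0,0],0,-1],[[0,0,0],0,-1],[[0,0,0],0,-1]])

```text
time_s: 71.05
ee_pos: [0.664, 0.2358, 0.02]
ee_rot: [3.139, 0.002, 2.33]
force: [-1.0, -0.0, 6.0]
opening: 0.0592
finger_force: 30.0
```

```bash
python3 - <<'E'
from h import *
go(.5301,.3304,.118,133.5)
E
```

```text
t 71.05 pos [0.664  0.2358 0.02  ] yaw 133.5 turn 0.0 shift before turn [ 0.1609 -0.032  -0.098 ] after turn [ 0.1608 -0.032  -0.098 ] q6 [ 0.27 -0.49] op 0.0592 F [-1. -0.  6.] T [-0.23  0.15  0.03]
```

Call:
play_rows(plan=[[[0,0,-0.05],0,-1],[[0,0,-0.05],0,-1],[[0.0536,-0.0107,0],0,-1],[[0.0536,-0.0107,0],0,-1],[[0.0536,-0.0107,0],0,-1],[[0,0,0],0,-1],[[0,0,0],0,-1]])

```text
time_s: 71.92
ee_pos: [0.5285, 0.3299, 0.1174]
ee_rot: [-3.141, 0.0, 2.331]
force: [0.3, 0.3, -1.9]
opening: 0.0587
finger_force: 30.0
```

```bash
python3 - <<'E'
from h import *
go(.5301,.3304,.041,133.5)
E
```

```text
t 71.92 pos [0.5285 0.3299 0.1174] yaw 133.5 turn 0.0 shift before turn [-0.0007  0.0015  0.0764] after turn [-0.0007  0.0015  0.0764] q6 [ 0.47 -0.29] op 0.0587 F [ 0.3  0.3 -1.9] T [-0.01  0.02 -0.05]
```

Call:
play_rows(plan=[[[-0.0007,0.0015,0.03],0,-1],[[0,0,0.03],0,-1],[[0,0,0.015],0,-1],[[0,0,0],0,-1],[[0,0,0],0,-1]])

```text
time_s: 72.55
ee_pos: [0.5314, 0.3307, 0.044]
ee_rot: [3.14, 0.001, 2.33]
force: [-0.1, 0.1, -1.9]
opening: 0.0587
finger_force: 30.0
```

```bash
python3 - <<'E'
from h import *
go(.5301,.3304,.031,133.5)
E
```

```text
t 72.55 pos [0.5314 0.3307 0.044 ] yaw 133.5 turn -0.0 shift before turn [ 0.0006 -0.0011  0.013 ] after turn [ 0.0006 -0.0011  0.013 ] q6 [ 0.47 -0.29] op 0.0587 F [-0.1  0.1 -1.9] T [-0.07 -0.04 -0.03]
```

Call:
play_rows(plan=[[[0,0,0.005],0,-1],[[0,0,0.004],0,-1],[[0,0,0.002],0,-1],[[0,0,0],0,-1]])

```text
time_s: 73.05
ee_pos: [0.5299, 0.3305, 0.0314]
ee_rot: [-3.141, -0.0, 2.33]
force: [-0.5, 0.0, -2.3]
opening: 0.0585
finger_force: 30.0
```

```bash
python3 - <<'E'
from h import *
go(.5301,.3304,.031,133.5)
E
```

```text
t 73.05 pos [0.5299 0.3305 0.0314] yaw 133.5 turn 0.0 shift before turn [-0.0002  0.0001  0.0004] after turn [-0.0002  0.0001  0.0004] q6 [ 0.47 -0.29] op 0.0585 F [-0.5  0.  -2.3] T [-0.03  0.   -0.  ]
```

Call:
play_rows(plan=[[[0,0,0],0,0.5],[[0,0,0],0,0.5],[[0,0,0],0,0.5],[[0,0,-0.05],0,0.6],[[0,0,-0.05],0,1],[[0,0,-0.05],0,1],[[-0.0335,-0.0453,0],0,1],[[-0.0335,-0.0453,0],0,1],[[-0.0335,-0.0453,0],0,1],[[-0.0335,-0.0453,0],0,1],[[-0.0335,-0.0453,0],0,1],[[-0.0335,-0.0453,0],0,1]])

```text
time_s: 74.55
ee_pos: [0.471, -0.004, 0.1822]
ee_rot: [3.141, 0.001, 2.33]
force: [0.5, -0.4, 0.7]
opening: 0.0951
finger_force: 0.0
```

Call:
play_rows(plan=[[[-0.0335,-0.0453,0],0,1],[[-0.0335,-0.0453,0],0,1],[[-0.0335,-0.0453,0],0,1],[[0,0,0],0,1],[[0,0,0],0,1]])

```text
time_s: 75.18
ee_pos: [0.442, -0.1686, 0.1818]
ee_rot: [3.141, -0.0, 2.329]
force: [-0.1, 0.7, -0.5]
opening: 0.0955
finger_force: 0.0
```

```bash
python3 - <<'E'
from h import *
c=shot();save(c,'w21.png')
r=fit(c,circ(.03),.421,-.147,.016,.015,1);print('d2',r)
t=robot.camera('top');save(t,'t21.png')
print('d1p',fit(t,circ(.03),.53,.3305,.026,.012,1),'s1p',fit(t,sq(.056),.4481,.332,.026,.012,(-8,6)),'s2p',fit(t,sq(.056),.528,.2485,.026,.012,(-8,6)))
go(r[0],r[1],.018,133.5)
E
```

```text
d2 (np.float64(0.4202), np.float64(-0.1481), np.float64(0.9), np.float64(60.0))
d1p (np.float64(0.5318), np.float64(0.3318), np.float64(-0.9), np.float64(57.2)) s1p (np.float64(0.4505), np.float64(0.335), np.float64(-3.5), np.float64(57.7)) s2p (np.float64(0.5296), np.float64(0.2504), np.float64(1.0), np.float64(55.1))
t 75.28 pos [ 0.4422 -0.1677  0.1816] yaw 133.6 turn 0.1 shift before turn [ 0.0294 -0.0024  0.1636] after turn [ 0.0294 -0.0025  0.1636] q6 [-0.48 -1.24] op 0.0951 F [-0.7 -0.6 -1. ] T [-0.03 -0.03  0.04]
```

Call:
play_rows(plan=[[[0.0294,-0.0024,0.03],0,1],[[0,0,0.05],0,1],[[0,0,0.05],0,1],[[0,0,0.02],0,0.8],[[0,0,0.0135],0,0.6],[[0,0,0],0,0.4],[[0,0,0],0,-1],[[0,0,0],0,-1],[[0,0,0],0,-1],[[0,0,0],0,-1]])

```text
time_s: 76.53
ee_pos: [0.4212, -0.1495, 0.0194]
ee_rot: [3.14, 0.002, 2.33]
force: [0.8, 2.4, 6.0]
opening: 0.0588
finger_force: 30.0
```

```bash
python3 - <<'E'
from h import *
go(.4459,.2506,.118,133.5)
E
```

```text
t 76.53 pos [ 0.4212 -0.1495  0.0194] yaw 133.5 turn -0.0 shift before turn [ 0.2733  0.2933 -0.0986] after turn [ 0.2732  0.2933 -0.0986] q6 [-0.46 -1.22] op 0.0588 F [0.8 2.4 6. ] T [ 0.37 -0.2  -0.  ]
```

Call:
play_rows(plan=[[[0,0,-0.05],0,-1],[[0,0,-0.05],0,-1],[[0.039,0.0419,0],0,-1],[[0.039,0.0419,0],0,-1],[[0.039,0.0419,0],0,-1],[[0.039,0.0419,0],0,-1],[[0.039,0.0419,0],0,-1],[[0.039,0.0419,0],0,-1],[[0.039,0.0419,0],0,-1],[[0,0,0],0,-1],[[0,0,0],0,-1]])

```text
time_s: 77.9
ee_pos: [0.4439, 0.2501, 0.117]
ee_rot: [-3.139, -0.0, 2.331]
force: [-0.2, -0.5, -2.0]
opening: 0.0584
finger_force: 30.0
```

```bash
python3 - <<'E'
from h import *
go(.4459,.2506,.041,133.5)
E
```

```text
t 77.9 pos [0.4439 0.2501 0.117 ] yaw 133.5 turn 0.0 shift before turn [-0.001   0.0017  0.076 ] after turn [-0.001   0.0018  0.076 ] q6 [ 0.41 -0.35] op 0.0584 F [-0.2 -0.5 -2. ] T [-0.07 -0.01 -0.03]
```

Call:
play_rows(plan=[[[-0.001,0.0015,0.03],0,-1],[[0,0,0.03],0,-1],[[0,0,0.015],0,-1],[[0,0,0],0,-1],[[0,0,0],0,-1]])

```text
time_s: 78.53
ee_pos: [0.4476, 0.251, 0.0444]
ee_rot: [3.14, 0.001, 2.329]
force: [-0.2, 0.1, -1.9]
opening: 0.0587
finger_force: 30.0
```

```bash
python3 - <<'E'
from h import *
go(.4459,.2506,.030,133.5)
E
```

```text
t 78.53 pos [0.4476 0.251  0.0444] yaw 133.5 turn -0.0 shift before turn [ 0.0008 -0.0015  0.0144] after turn [ 0.0008 -0.0015  0.0144] q6 [ 0.41 -0.35] op 0.0587 F [-0.2  0.1 -1.9] T [-0.06  0.   -0.07]
```

Call:
play_rows(plan=[[[0,0,0.005],0,-1],[[0,0,0.004],0,-1],[[0,0,0.002],0,-1],[[0,0,0],0,-1]])

```text
time_s: 79.03
ee_pos: [0.4464, 0.251, 0.0319]
ee_rot: [-3.141, -0.0, 2.33]
force: [-0.5, -0.3, -2.4]
opening: 0.0586
finger_force: 30.0
```

```bash
python3 - <<'E'
from h import *
go(.4459,.2506,.030,133.5)
E
```

```text
t 79.03 pos [0.4464 0.251  0.0319] yaw 133.5 turn 0.0 shift before turn [-0.     -0.0006  0.0019] after turn [-0.     -0.0006  0.0019] q6 [ 0.41 -0.35] op 0.0586 F [-0.5 -0.3 -2.4] T [-0.03 -0.01  0.03]
```

Call:
play_rows(plan=[[[0,0,0.001],0,0.5],[[0,0,0],0,0.5],[[0,0,0],0,0.5],[[0,0,-0.05],0,0.6],[[0,0,-0.06],0,1],[[0,0,-0.06],0,1],[[-0.03,0.03,0],0,1],[[-0.03,0.03,0],0,1],[[0,0,0],0,1],[[0,0,0],0,1]])

```text
time_s: 80.28
ee_pos: [0.5308, 0.2487, 0.2007]
ee_rot: [-3.14, -0.001, 2.33]
force: [-0.3, -0.8, -0.2]
opening: 0.0954
finger_force: 0.0
```

```bash
python3 - <<'E'
from h import *
c=shot();save(c,'w22.png');t=robot.camera('top');save(t,'t22.png')
for n,k,x,y in(('d1',circ(.03),.5301,.3304),('d2',circ(.03),.4459,.2506),('s1',sq(.056),.4481,.3326),('s2',sq(.056),.528,.2484)):
    print(n,[(z,fit(c,k,x,y,z,.01,(-8,6))) for z in(.026,.032)])
print('nest',fit(c,sq(.17),.488,.2905,.016,.01,(-6,4)))
print('wrench',fit(t,head,.41,-.3655,.018,.04,(-70,-20)))
o=ortho(c,.488,.2905,.11,.026,.0006);T=cv2.cvtColor(t['img'],cv2.COLOR_RGB2BGR)[150:370,240:540];T=cv2.resize(T,(430,315))
z=np.zeros((370,800,3),np.uint8);z[:o.shape[0],:o.shape[1]]=o;z[:315,370:]=T;cv2.imwrite('pics/final.png',z)
go(.52,.06,.2,180)
E
```

```text
d1 [(0.026, (np.float64(0.5298), np.float64(0.3321), np.float64(3.3), np.float64(56.8))), (0.032, (np.float64(0.5268), np.float64(0.3313), np.float64(-7.3), np.float64(58.0)))]
d2 [(0.026, (np.float64(0.4441), np.float64(0.2511), np.float64(-7.7), np.float64(55.6))), (0.032, (np.float64(0.4448), np.float64(0.2512), np.float64(3.4), np.float64(56.4)))]
s1 [(0.026, (np.float64(0.447), np.float64(0.3341), np.float64(-1.6), np.float64(58.3))), (0.032, (np.float64(0.4471), np.float64(0.3338), np.float64(-2.0), np.float64(59.2)))]
s2 [(0.026, (np.float64(0.5287), np.float64(0.2474), np.float64(-1.9), np.float64(58.7))), (0.032, (np.float64(0.5279), np.float64(0.248), np.float64(-2.0), np.float64(59.3)))]
nest (np.float64(0.4888), np.float64(0.2899), np.float64(-1.7), np.float64(60.0))
wrench (np.float64(0.4172), np.float64(-0.368), np.float64(-48.0), np.float64(60.0))
t 80.38 pos [0.5304 0.2489 0.2009] yaw 133.5 turn -46.5 shift before turn [-0.1298 -0.1377  0.0009] after turn [ 0.0104 -0.1889  0.0009] q6 [ 0.35 -0.41] op 0.095 F [-0.6  0.1  0.4] T [-0.04  0.02  0.01]
```

View pics/final.png

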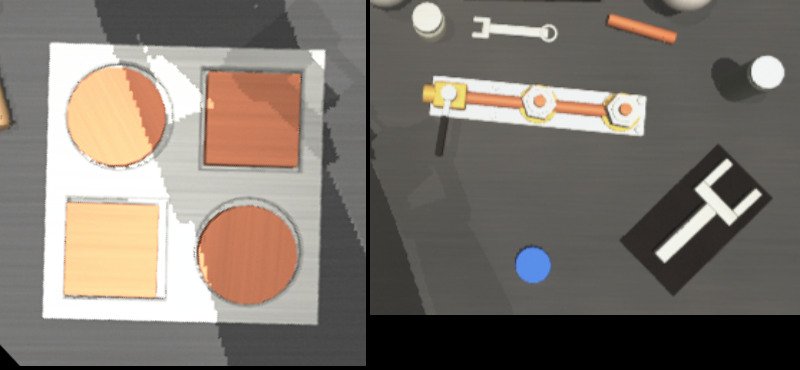

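All four blanks sit in their pockets with visible gaps around them: discs at (117,117) and (248,252), squares at (252,118) and (112,250). The wrench lies flat on the mat at (708,210) and the blue disc is untouched. Now the valve.

Call:
play_rows(plan=[[[0,0,0],-10.5,1],[[0,0,0],-10.5,1],[[0,0,0],-10.5,1],[[0,0,0],-10.5,1],[[0,-0.05,0],0,1],[[0,-0.05,0],0,1],[[0,-0.05,0],0,1],[[0,-0.033,0],0,1],[[0,0,0],0,1],[[0,0,0],0,1]])

```text
time_s: 81.62
ee_pos: [0.5167, 0.0671, 0.2013]
ee_rot: [3.141, 0.0, 3.064]
force: [-0.2, -0.0, -0.1]
opening: 0.0952
finger_force: 0.0
```

```bash
python3 - <<'E'
from h import *
c=shot();save(c,'w23.png')
bar=poly([[.039,.0055],[.105,.0055],[.105,-.0055],[.039,-.0055]])
b2=bar-[.08,0]
r=fit(c,b2,.532,.0655,.078,.025,(165,186));print(r)
a=np.radians(r[2]);print('stem',np.array(r[:2])-.08*np.array([np.cos(a),np.sin(a)]))
go(r[0],r[1],.061,r[2])
E
```

```text
(np.float64(0.5331), np.float64(0.0694), np.float64(172.4), np.float64(57.0))
stem [0.61239724 0.05881949]
t 81.67 pos [0.5168 0.0674 0.2013] yaw 175.6 turn 3.2 shift before turn [-0.0161  0.0032  0.1403] after turn [-0.0159  0.0041  0.1403] q6 [ 0.03 -1.47] op 0.0948 F [-0.2  0.3 -0.6] T [ 0.05 -0.02 -0.04]
```

Call:
play_rows(plan=[[[-0.016,0.0028,0.04],1.5,1],[[0,0,0.04],0,0.5],[[0,0,0.04],0,0],[[0,0,0.019],0,0],[[0,0,0],0,-0.4],[[0,0,0],0,-1],[[0,0,0],0,-1],[[0,0,0],0,-1],[[0,0,0],0,-1],[[0,0,0],0,-1]])

```text
time_s: 82.92
ee_pos: [0.5333, 0.0681, 0.0624]
ee_rot: [3.141, 0.0, 3.037]
force: [-0.5, -2.6, 2.1]
opening: 0.0111
finger_force: 30.0
```

```bash
python3 - <<'E'
from h import *
go(.5325,.068,.061,174)
E
```

```text
t 82.92 pos [0.5333 0.0681 0.0624] yaw 174.0 turn -0.0 shift before turn [ 0.0008 -0.0002  0.0014] after turn [ 0.0008 -0.0002  0.0014] q6 [ 0.03 -1.44] op 0.0111 F [-0.5 -2.6  2.1] T [-0.56  0.15 -0.35]
```

Gripped, opening 11 mm. Now I swing it through the quarter turn.

Call:
play_rows(plan=[[[-0.001,0.0125,0],9,-1],[[-0.001,0.0125,0],9,-1],[[-0.001,0.0125,0],9,-1],[[-0.001,0.0125,0],9,-1],[[0,0,0],0,-1]])

```text
time_s: 83.55
ee_pos: [0.5538, 0.1129, 0.0624]
ee_rot: [-3.141, 0.001, 2.41]
force: [-0.2, -2.6, 1.6]
opening: 0.0109
finger_force: 30.0
```

```bash
python3 - <<'E'
from h import *
go(.5325,.068,.061,174)
E
```

```text
t 83.55 pos [0.5538 0.1129 0.0624] yaw 138.1 turn -35.9 shift before turn [-0.0141 -0.0476  0.0014] after turn [ 0.0165 -0.0468  0.0014] q6 [ 0.11 -0.73] op 0.0109 F [-0.2 -2.6  1.6] T [-0.42 -0.01 -0.3 ]
```

Call:
play_rows(plan=[[[-0.001,0.0125,0],9,-1],[[-0.001,0.0125,0],9,-1],[[-0.001,0.0125,0],9,-1],[[-0.001,0.0125,0],9,-1],[[-0.001,0.0125,0],9,-1],[[0,0,0],0,-1]])

```text
time_s: 84.3
ee_pos: [0.6091, 0.1389, 0.0624]
ee_rot: [3.141, 0.0, 1.627]
force: [0.6, -1.8, 2.2]
opening: 0.011
finger_force: 30.0
```

```bash
python3 - <<'E'
from h import *
go(.5325,.068,.061,174)
E
```

```text
t 84.3 pos [0.6091 0.1389 0.0624] yaw 93.2 turn -80.8 shift before turn [-0.0665 -0.0804  0.0014] after turn [ 0.0687 -0.0785  0.0014] q6 [0.14 0.08] op 0.011 F [ 0.6 -1.8  2.2] T [-0.34 -0.1  -0.12]
```

81° so far. I continue to the stop.

Call:
play_rows(plan=[[[-0.001,0.0105,0],7.5,-1],[[0,0.003,0],2,-1],[[0,0,0],0,-1]])

```text
time_s: 84.68
ee_pos: [0.6199, 0.1386, 0.0623]
ee_rot: [-3.137, 0.001, 1.464]
force: [-6.1, -0.7, 7.0]
opening: 0.011
finger_force: 30.4
```

```bash
python3 - <<'E'
from h import *
go(.5325,.068,.061,174)
E
```

```text
t 84.67 pos [0.6199 0.1386 0.0623] yaw 83.9 turn -90.1 shift before turn [-0.0795 -0.0794  0.0013] after turn [ 0.0795 -0.0794  0.0013] q6 [0.14 0.24] op 0.011 F [-6.1 -0.7  7. ] T [-0.2   1.16  0.6 ]
```

Call:
play_rows(plan=[[[0,0.004,0],3,-1],[[0,0,0],0,-1]])

```text
time_s: 84.92
ee_pos: [0.6201, 0.1383, 0.0621]
ee_rot: [-3.127, 0.003, 1.412]
force: [-19.1, -0.8, 16.0]
opening: 0.0119
finger_force: 30.6
```

```bash
python3 - <<'E'
from h import *
go(.5325,.068,.061,174)
E
```

```text
t 84.92 pos [0.6201 0.1383 0.0621] yaw 80.9 turn -93.1 shift before turn [-0.0833 -0.0753  0.0011] after turn [ 0.0797 -0.0791  0.0011] q6 [0.13 0.29] op 0.0119 F [-19.1  -0.8  16. ] T [-0.26  3.31  0.65]
```

Call:
play_rows(plan=[[[0,-0.004,0],-3,-0.5],[[0,0,0],0,-0.2],[[0,0,0],0,0],[[0,0,0],0,0],[[0,0,-0.05],0,0.2],[[0,0,-0.06],0,1],[[0,0,-0.05],0,1],[[-0.05,-0.02,0],0,1],[[0,0,0],0,1],[[0,0,0],0,1]])

```text
time_s: 86.18
ee_pos: [0.5966, 0.0915, 0.2217]
ee_rot: [-3.141, -0.0, 1.457]
force: [-0.1, 0.6, -0.2]
opening: 0.0945
finger_force: 0.0
```

```bash
python3 - <<'E'
from h import *
c=shot();t=robot.camera('top')
bar=poly([[.039,.0055],[.105,.0055],[.105,-.0055],[.039,-.0055]])
print('handle from stem',fit(c,bar,.612,.059,.078,.008,(60,130)))
print('nuts',fit(c,hexa,.5897,-.2305,.066,.006,(-40,20)),fit(c,hexa,.6006,-.0905,.066,.006,(-40,20)))
for n,k,x,y in(('d1',circ(.03),.5301,.3304),('d2',circ(.03),.4459,.2506),('s1',sq(.056),.4481,.3326),('s2',sq(.056),.528,.2484)): print(n,fit(t,k,x,y,.026,.01,(-8,6)))
print('wrench',fit(t,head,.41,-.3655,.018,.04,(-70,-20)))
go(.5,0,.2)
E
```

```text
handle from stem (np.float64(0.6116), np.float64(0.0587), np.float64(85.3), np.float64(59.0))
nuts (np.float64(0.5889), np.float64(-0.2304), np.float64(-6.3), np.float64(4.8)) (np.float64(0.5946), np.float64(-0.0946), np.float64(-37.4), np.float64(48.4))
d1 (np.float64(0.5318), np.float64(0.3316), np.float64(-3.5), np.float64(57.7))
d2 (np.float64(0.4559), np.float64(0.2583), np.float64(3.7), np.float64(40.2))
s1 (np.float64(0.4503), np.float64(0.3328), np.float64(-8.0), np.float64(58.0))
s2 (np.float64(0.518), np.float64(0.2394), np.float64(-1.4), np.float64(41.6))
wrench (np.float64(0.4142), np.float64(-0.3695), np.float64(-45.3), np.float64(60.0))
t 86.28 pos [0.5967 0.092  0.2214] yaw 83.5 turn 0 shift before turn [-0.1023 -0.0858  0.0214] after turn [-0.1023 -0.0858  0.0214] q6 [0.06 0.18] op 0.0951 F [ 0.5 -0.4  0.3] T [-0.06  0.05 -0.03]
```

The handle is open at 85° along the pipe. I move clear for one last check of what the arm was hiding.

Call:
play_rows(plan=[[[-0.06,0,0],0,1],[[-0.06,0,0],0,1],[[-0.06,0,0],0,1],[[-0.06,0,0],0,1],[[-0.06,0,0],0,1],[[0,0,0],0,1],[[0,0,0],0,1]])

```text
time_s: 87.15
ee_pos: [0.563, -0.2061, 0.2215]
ee_rot: [-3.141, -0.001, 1.458]
force: [0.7, -0.1, -0.7]
opening: 0.095
finger_force: 0.0
```

```bash
python3 - <<'E'
from h import *
c=shot();t=robot.camera('top')
print('nuts',fit(c,hexa,.5897,-.2305,.066,.006,(-40,20)),fit(c,hexa,.6006,-.0905,.066,.006,(-40,20)))
for n,k,x,y in(('d1',circ(.03),.5301,.3304),('d2',circ(.03),.4459,.2506),('s1',sq(.056),.4481,.3326),('s2',sq(.056),.528,.2484)): print(n,fit(t,k,x,y,.026,.01,(-8,6)))
go(.5,0,.2)
E
```

```text
nuts (np.float64(0.5896), np.float64(-0.2314), np.float64(-9.2), np.float64(52.3)) (np.float64(0.6009), np.float64(-0.0906), np.float64(-6.7), np.float64(52.8))
d1 (np.float64(0.5318), np.float64(0.3318), np.float64(1.6), np.float64(57.4))
d2 (np.float64(0.4467), np.float64(0.2486), np.float64(2.4), np.float64(58.4))
s1 (np.float64(0.4505), np.float64(0.335), np.float64(-3.6), np.float64(57.9))
s2 (np.float64(0.5296), np.float64(0.2504), np.float64(1.1), np.float64(55.2))
t 87.25 pos [ 0.5632 -0.2052  0.2218] yaw 83.6 turn 0 shift before turn [ 0.1969 -0.0856  0.0218] after turn [ 0.1969 -0.0856  0.0218] q6 [-0.44 -0.33] op 0.0951 F [-0.5  0.3  0.3] T [-0.11  0.06 -0.03]
```

The blanks are all home. Nut B reads about 4° short of its stop, since I turned the tool back while releasing it earlier. I'll nudge it again and release without turning back.

```bash
python3 - <<'E'
from h import *
go(.6010,-.0900,.055,81)
E
```

```text
t 87.25 pos [ 0.5632 -0.2052  0.2218] yaw 83.6 turn 2.6 shift before turn [0.1187 0.0248 0.1668] after turn [0.1197 0.0194 0.1668] q6 [-0.44 -0.33] op 0.0951 F [-0.5  0.3  0.3] T [-0.11  0.06 -0.03]
```

Call:
play_rows(plan=[[[0.06,0.0124,0],0,1],[[0.0587,0.0124,0],2.6,1],[[0,0,0.055],0,1],[[0,0,0.055],0,1],[[0,0,0.056],0,0.6],[[0,0,0],0,0],[[0,0,0],0,-1],[[0,0,0],0,-1],[[0,0,0],0,-1],[[0,0,0],0,-1],[[0,0,0],2,-1],[[0,0,0],0,-1]])

```text
time_s: 88.75
ee_pos: [0.6012, -0.0919, 0.0588]
ee_rot: [3.141, 0.001, 1.38]
force: [-3.7, 1.6, 6.7]
opening: 0.0498
finger_force: 30.0
```

```bash
python3 - <<'E'
from h import *
go(.6006,-.0902,.052,81)
E
```

```text
t 88.75 pos [ 0.6012 -0.0919  0.0588] yaw 79.1 turn -1.9 shift before turn [ 0.0015 -0.0009  0.0068] after turn [ 0.0015 -0.0008  0.0068] q6 [-0.24 -0.05] op 0.0498 F [-3.7  1.6  6.7] T [0.08 1.   0.87]
```

Call:
play_rows(plan=[[[0,0,0],2,-1],[[0,0,0],0,-1]])

```text
time_s: 89.0
ee_pos: [0.6011, -0.0924, 0.0589]
ee_rot: [3.141, 0.003, 1.347]
force: [-5.7, -1.0, 8.1]
opening: 0.0499
finger_force: 30.4
```

```bash
python3 - <<'E'
from h import *
go(.6006,-.0902,.052,81)
E
```

```text
t 89.0 pos [ 0.6011 -0.0924  0.0589] yaw 77.2 turn -3.8 shift before turn [ 0.002  -0.001   0.0069] after turn [ 0.0021 -0.0008  0.0069] q6 [-0.24 -0.01] op 0.0499 F [-5.7 -1.   8.1] T [-0.21  1.06  1.38]
```

Torque of 1.38 N m: it's at the stop. I release straight, lift clear and hand in.

Call:
play_rows(plan=[[[0,0,0],0,1],[[0,0,0],0,1],[[0,0,0],0,1],[[0,0,0],0,1],[[0,0,-0.05],0,1],[[0,0,-0.06],0,1],[[0,0,-0.06],0,1],[[-0.05,0,0],0,1],[[0,0,0],0,1],[[0,0,0],0,1]])

```text
time_s: 90.25
ee_pos: [0.589, -0.14, 0.2252]
ee_rot: [-3.14, -0.001, 1.342]
force: [-0.1, 0.4, 0.2]
opening: 0.0952
finger_force: 0.0
```

```bash
python3 - <<'E'
from h import *
t=robot.camera('top')
for n,k,x,y in(('d1',circ(.03),.5301,.3304),('d2',circ(.03),.4459,.2506),('s1',sq(.056),.4481,.3326),('s2',sq(.056),.528,.2484)): print(n,fit(t,k,x,y,.026,.01,(-8,6)))
print('wrench',fit(t,head,.41,-.3655,.018,.04,(-70,-20)))
go(.5,0,.2)
print(robot.job_done())
E
```

```text
d1 (np.float64(0.5318), np.float64(0.3319), np.float64(1.7), np.float64(57.4))
d2 (np.float64(0.4467), np.float64(0.2486), np.float64(2.4), np.float64(58.4))
s1 (np.float64(0.4505), np.float64(0.335), np.float64(-3.6), np.float64(57.9))
s2 (np.float64(0.5297), np.float64(0.2505), np.float64(1.1), np.float64(55.2))
wrench (np.float64(0.4172), np.float64(-0.3685), np.float64(-46.2), np.float64(60.0))
t 90.3 pos [ 0.5891 -0.1396  0.225 ] yaw 76.9 turn 0 shift before turn [ 0.1158 -0.1184  0.025 ] after turn [ 0.1158 -0.1184  0.025 ] q6 [-0.32 -0.09] op 0.0952 F [-0.9  0.8 -0.7] T [-0.06  0.14 -0.07]
the job is handed in; nothing more can be done
None
```

I handed the job in at about 90 s (no verdict returned): all four blanks measured home in their own pockets, both nuts turned to their final stops, the wrench back on its mat, and the valve swung to its open stop.

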